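# Prise open the sample case and show a specimen to the inspection camera

### The job

Use the red-handled spatula, not the fingers, to prise up the clear lid of the blue sample case by its front lip and swing it wide open, then lay the spatula down flat on the desk, clear of the case. Lift the holder with the orange stem out of the case and finish while holding it still in the air in front of the inspection camera: the middle of its polished face on the lens axis, 90 mm from the lens, the face square to the lens and the stem end uppermost. Leave the lid open and all other things where they are, and do not let go of the holder at the end.

Things in the scene. Friction and masses are not known exactly. Their poses are not given: they have to be found in the camera images.
- case: Blue case, fixed, 130 (x) x 190 (y) x 92 mm high, 5 mm walls. Origin: centre of underside. Front faces its -x, hinge along the back top edge. A ledge 22 mm deep on the front wall, top at 80 mm, leaving a 12 mm slit below the lid's lip, ending at the wall (65 mm before the origin). Holders stand in a row 10 mm before the origin, 52 mm apart in y, in slots 12 mm deep.
- lid (a joint): Opening angle of the clear lid, rad: 0 shut, 1.57 upright, stop at 1.75. Flat plate 150 x 190 x 6 mm, 120 g, white strip along its front edge; shut, its underside lies on the case rim at 92 mm height. A stiff hinge (0.12 N m of friction) leaves it wherever it is let go. No latch; about 2 N up at the lip opens it.
- lid_hinge (a point): Point on the lid's hinge axis, in the middle of the case's back top edge, 65 mm behind the case origin and 92 mm above the desk. The hinge axis runs along the case's y. Its axes turn with the lid.
- lid_lip (a point): Middle of the lid's free front edge, at its underside, 150 mm from the hinge. The lip stands 20 mm out beyond the case's front wall. Its axes turn with the lid.
- spatula: Spatula, 50 g, lying on the desk along its x: red handle 90 (x) x 12 (y) x 14 (z) mm, origin at the centre of the handle's underside; a flat steel blade 16 mm wide and 3 mm thick runs on to x = +125 mm, its mid-plane 7 mm above the underside. It balances about 20 to 25 mm ahead of the origin.
- blade_tip (a point): Middle of the end edge of the spatula's blade, 125 mm ahead of the spatula's origin and 7 mm above its underside. Axes as the spatula's.
- holder_orange: The holder to show, 60 g, 72 mm tall, in any slot. Origin: centre of underside, 11 mm above the desk in the slot. Foot 12 (x) x 26 (y) x 18 mm in a slot 2 mm wider; upright aluminium disc 32 mm across, 10 mm thick, axis x, centre 30 mm up; orange stem 14 x 14 mm from 44 to 72 mm up. Its pale polished face is on the +x side (towards the lid hinge in the case).
- face (a point): Centre of the polished face of the orange-stemmed holder: 6 mm along x and 30 mm up from its origin. Axes as the holder's; +x points out of the face.
- holder_black: The same kind of holder with a black stem, in another slot; stays there.
- holder_white: The same kind of holder with a white stem, in another slot; stays there.
- lens (a point): Centre of the inspection camera's front glass: white barrel 38 mm across, 100 mm long, black front ring, clamped on a post over a dark base; rigid. It looks along its own -x, slanting 0.4 rad down and roughly towards the robot; its y is level. The clamp height differs from time to time by up to 50 mm.
- view_point (a point): Point of best focus in the air, 90 mm before the lens on its axis, 170 to 220 mm above the desk. Axes as the lens: x points from here to the lens, y is level, z is up, leaning towards the robot. The holder must have its face centre here, its +x along this x and its z along this z.
- vial0: Sample vial, orange base and clear top, 25 mm across, 46 mm tall, standing on the desk; origin under its centre. Leave alone.
- vial1: Another such vial. Leave alone.
- vial2: Another such vial. Leave alone.
- blower: Blue dust blower, pear-shaped, 58 mm across, 85 mm tall, standing on the desk; origin under its centre. Leave alone.
- tweezers: Steel tweezers lying on the desk, 115 mm long along their x, origin under their middle. Leave alone.
- stand: The inspection camera's stand, fixed to the desk: dark base plate 100 (x) x 120 (y) x 14 mm, origin under its centre, a post 16 mm thick and 287 mm tall 20 mm behind it. The lens is 60 mm in front of the origin (its -x). Not to be touched with the holder.
Not all that is in view belongs to the job. Several things have the shape of the spatula; the one meant has the colours described above.

How it is judged:
By the outcome, as a careful person would: the job done as asked, in the order asked, and still so for the second after the job is handed in, while the arm keeps its last pose, push and grip.
It also fails if it takes over 72 s, if anything falls off the work surface, if the arm or the gripper's body presses on something with over 40 N, if the wrist force passes 120 N, or if a joint passes its speed limit or range.

### The arm

A 6-joint arm with a two-finger parallel gripper is mounted at the origin on the work surface. World frame = base frame: x ahead of the robot, y to its left, z up, the work surface at z = 0. Lengths are in m, angles in degrees, forces in N, time in s.
With the tool pointing down it reaches from about 0.35 to 0.725 m from the base axis. Payload 4.3 kg.
Tool frame: the origin (TCP) lies between the finger pads; the fingertips stand 17 mm ahead of it and the grasp point (between the pads) lies 2 mm behind it (robot.tip_extent is the distance from the TCP to the fingertips, in m); z points along the fingers, x is the direction in which the jaws open and shut, and the axes are right-handed (so a half turn about z gives the same grasp; the last joint's range is limited). The gripper opens to 85 mm and grips with 20 to 120 N. Pads are 22 mm wide; open, the fingers measure 114 mm over their backs; the gripper's body (76 mm by 85 mm) begins 54 mm behind the grasp point. The pads swing forward as they close: fully open they stand 13 mm farther back than shut.
Start: joints at [57.852, 21.618, 4.641, 73.018, 0, 83.68], TCP at [0.251, 0.518, 0.248] pointing down, gripper open.
Joint ranges: [-156.06, 156.06], [-48.1, 94.91], [-58.44, 69.94], [-101.28, 121.22], [-78.64, 73.56], [-180, 180]. Speed limits (degrees/s): [147.25, 147.25, 180, 180, 180, 180].

### API

Orientations are given as a 3x3 rotation matrix whose columns are the frame's x, y, z axes.
In Python, from workcell import monitor, optics, order, robot gives the robot as it stands. The module is installed in compiled form; this text tells all that it offers.
- The arm moves only by the shell command python3 -m jog 'ROWS' [FORCE]. ROWS is JSON, a list of rows, each a list of 7 numbers: the shift along the world's x, y, z normalised to -1 to 1, where 1 is 200 mm, then the turn, a rotation vector about the world's x, y, z normalised to -1 to 1, where 1 is 2 pi rad, then the opening, from -1 (shut) to 1 (fully open). In form: [[dx, dy, dz, rx, ry, rz, hand], ...]. A call has 1 to 20 rows; each row shifts and turns the pose as measured when the row begins; what a row does not reach is not made up. A row lasts 1/10 s, in which the tool goes at most 50 mm and 8.59 degrees, less where a joint would pass 70% of its speed; a pose out of reach is approached as far as the arm can. A call with a number of a shift or a turn outside -1 to 1 is refused whole. A call with a gripper value outside its range is refused whole. The fingers move at their own pace and stop on an object; FORCE is the grip in N (left out, the last holds). Time passes only in rows, so rows that do not move let the fingers close. It gives the time, the measured TCP pose, the force and the opening at its end, in the units of the state.
- monitor.read_state(): the state, without advancing time (a new reading comes with each control period).
- optics.read_camera(name): name is "side" or "top"; returns (picture, depth): 420x560x3 uint8, red, green, blue; 420x560 float32, m along the optical axis (not along the pixel's ray), 0 where there is no reading.
- optics.camera_model(name): a dict with "fx", "fy", "cx", "cy" (pixels), "R" (3x3) and "t" (3): a world point X has camera coordinates R X + t. Camera axes: x right, y down, z forward; pixel columns grow to the right and rows downward; lengths in m; the calibration is good to about 2 mm. A picture is of the moment at which its call begins. camera_model takes no time and is no camera call.
- order.job_done(): hands the job in, once; it reports no verdict.
The state is a dict: "time_s": time; "joint_positions": joint angles; "joint_velocities": joint speeds; "joint_torque": joint torques, N m; "tool_pos": TCP position; "eef_rot": TCP orientation; "force": force on the tool from outside, world axes, zero at the start; "ft_torque": the same for the moment, N m; "width": opening from 0.0 (shut) to 1.0 (fully open).
Only numpy, scipy, OpenCV 4.12 (cv2) and the standard library are available. Lean on these libraries where they do the work, as an engineer would, in place of code of your own. Each camera call takes 0.05 s, during which the arm holds its last target.

## Working session

There is one attempt and no reset: what is moved stays moved. The work goes in short steps, Python scripts to look and compute and a shell command to move; the robot and the scene stay as the last step left them, time stands still between calls to the robot, and variables do not carry over. Pictures are saved under pics/ and viewed, and the job is handed in when it is done.

```bash
ls; mkdir -p pics
python3 - <<'E'
from workcell import monitor, optics, order, robot
import cv2,numpy as np
print(monitor.read_state())
for n in ("side","top"):
    p,d=optics.read_camera(n); m=optics.camera_model(n)
    np.savez(f"{n}0.npz",p=p,d=d,**m)
    cv2.imwrite(f"pics/{n}0.png",p[:,:,::-1]); print(n,m)
E
```

```text
pics
{'time_s': 0.0, 'joint_positions': array([ 5.78517275e+01,  2.16620392e+01,  4.56244872e+00,  7.30162132e+01,
       -2.17568409e-03,  8.36805621e+01]), 'joint_velocities': array([ 0.10470613, -0.01966666,  0.04655311,  0.03065   ,  0.00541421,
       -0.05006634]), 'joint_torque': array([-6.28335511e-05, -4.63606310e+01,  2.69875824e+01,  2.07947037e-02,
       -2.20987758e-04,  2.55188127e-05]), 'tool_pos': array([0.25019373, 0.51703645, 0.24735612]), 'eef_rot': array([[ 4.35683053e-01,  9.00099544e-01, -1.04333075e-03],
       [ 9.00097897e-01, -4.35684263e-01, -1.73146555e-03],
       [-2.01305414e-03, -1.84729615e-04, -9.99997957e-01]]), 'force': array([-0.17713271,  0.0712238 , -0.46619933]), 'ft_torque': array([ 0.02279333, -0.01009381,  0.06952481]), 'width': 0.9950744421250676}
side {'fx': 386.40157165939115, 'fy': 386.40157165939115, 'cx': 279.14759971178944, 'cy': 212.04035412746094, 'R': array([[ 0.92423354, -0.38182551, -0.00128134],
       [-0.2253993 , -0.54287886, -0.80899796],
       [ 0.30820045,  0.74799186, -0.58781005]]), 't': array([-0.45677905,  0.2246227 ,  0.93356347])}
top {'fx': 403.9747695812097, 'fy': 403.9747695812097, 'cx': 282.7300365262664, 'cy': 208.88710670854508, 'R': array([[ 0.02989222, -0.99955249, -0.00112525],
       [-0.99873053, -0.02982194, -0.0405954 ],
       [ 0.04054367,  0.0023373 , -0.99917503]]), 't': array([0.0084641 , 0.49284049, 1.21660043])}
```

View pics/side0.png

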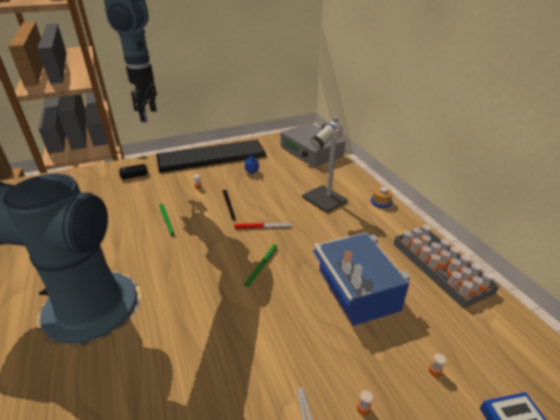

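View pics/top0.png

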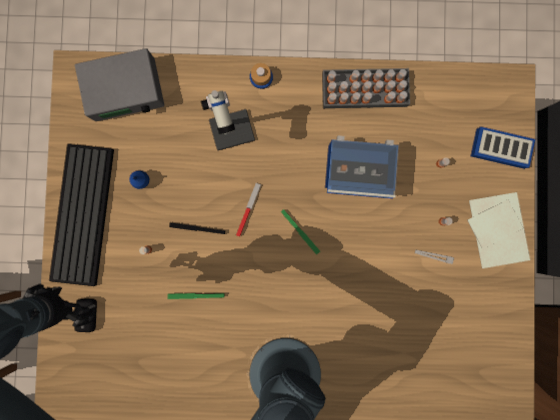

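```bash
cat > h.py <<'E'
import numpy as np,cv2
def load(n,k="0"): return np.load(f"{n}{k}.npz")
def bp(m,u,v,z=None,d=None):
    r=np.array([(u-m['cx'])/m['fx'],(v-m['cy'])/m['fy'],1.0]); R=m['R'];t=m['t']
    if z is None: return R.T@(r*d-t)
    o=-R.T@t; w=R.T@r; return o+w*(z-o[2])/w[2]
def pr(m,X):
    c=m['R']@np.asarray(X)+m['t']; return m['cx']+m['fx']*c[0]/c[2], m['cy']+m['fy']*c[1]/c[2]
def crop(p,u0,v0,u1,v1,s,name):
    cv2.imwrite(name,cv2.resize(np.ascontiguousarray(p[v0:v1,u0:u1,::-1]),None,fx=s,fy=s,interpolation=cv2.INTER_CUBIC))
E
python3 - <<'E'
from h import *
t=load("top");s=load("side")
crop(t['p'],190,75,290,150,7,"pics/t_lens.png")
crop(t['p'],220,170,320,245,7,"pics/t_spat.png")
crop(t['p'],315,125,415,200,7,"pics/t_case.png")
crop(s['p'],290,100,390,220,5,"pics/s_lens.png")
crop(s['p'],300,225,420,325,6,"pics/s_case.png")
E
```

```text
(no output)
```

View pics/t_lens.png

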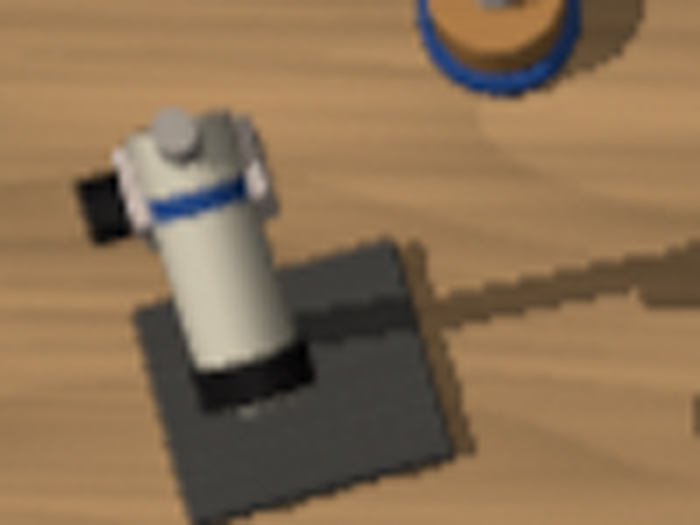

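View pics/t_spat.png

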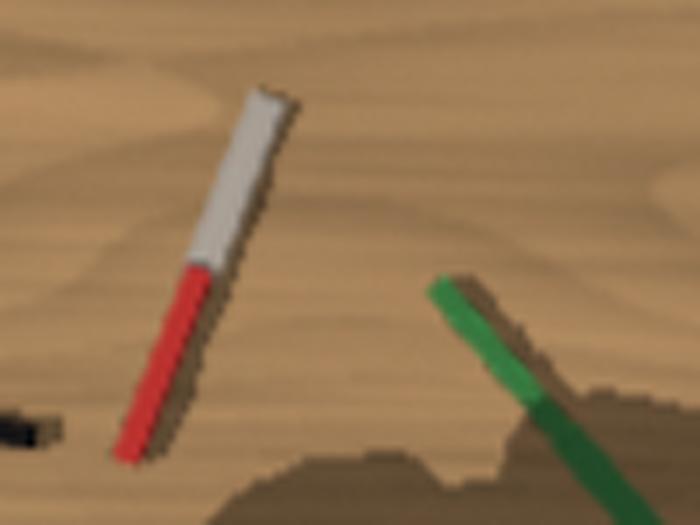

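View pics/t_case.png

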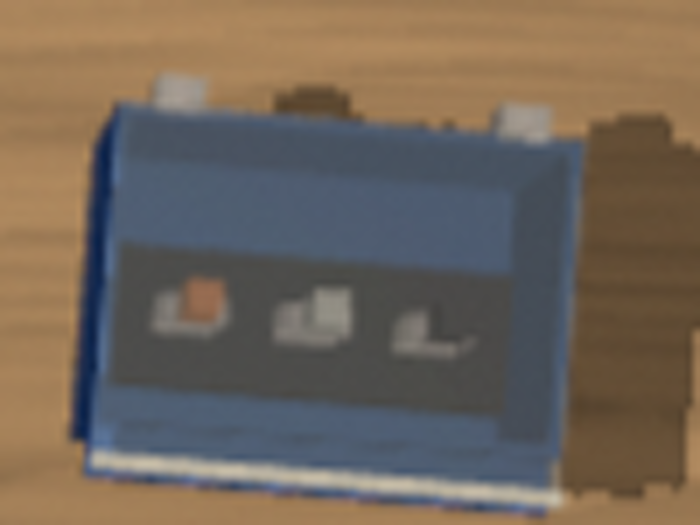

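View pics/s_lens.png

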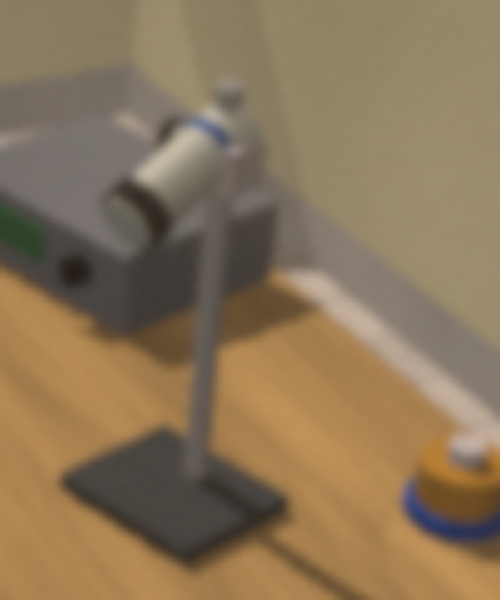

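View pics/s_case.png

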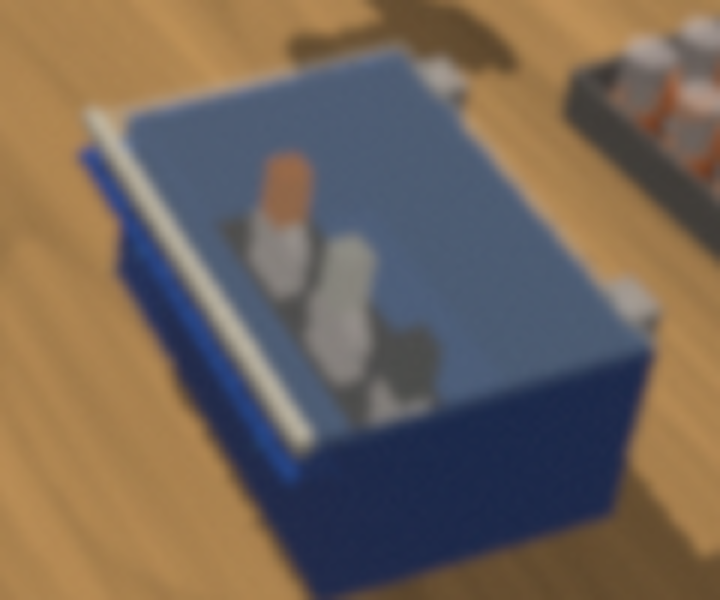

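Run:
```python
from h import *
s=load("side")
crop(s['p'],225,205,305,245,9,"pics/s_spat.png")
crop(s['p'],300,115,350,155,14,"pics/s_lens2.png")
```

```text
(no output)
```

View pics/s_spat.png

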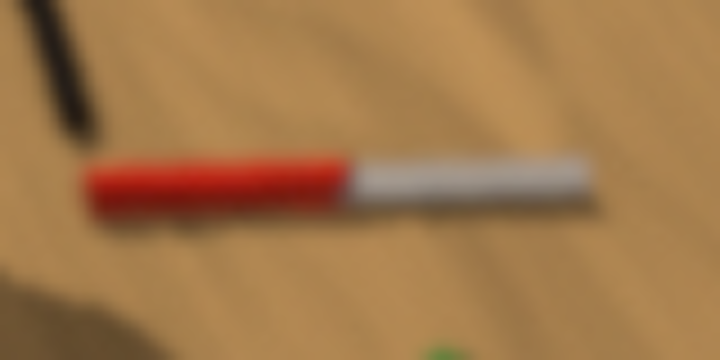

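View pics/s_lens2.png

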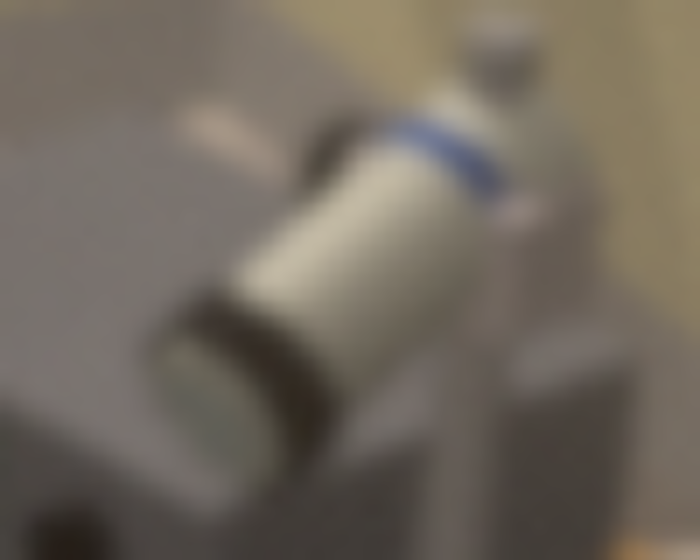

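Spatula look‑alikes in the top view: the red handle with steel blade at (248,208), a green pen or spatula at (300,232), another green one at (196,296), and a black one at (197,228). I chose the one at (248,208), and the crop confirms a red handle and steel blade. The orange stem is in the left slot (top view 344,167). Next I fit the poses.

```bash
cat > fit.py <<'E'
from h import *
from scipy.optimize import least_squares
T=load("top");S=load("side")
def fit(obs,x0,extra=None):
    # obs: (cam, local pt, u,v)
    def tw(p,l):
        c,s=np.cos(p[2]),np.sin(p[2]); return np.array([p[0]+c*l[0]-s*l[1],p[1]+s*l[0]+c*l[1],l[2]+(p[3] if len(p)>3 and len(l)>3 else 0)])
    f=lambda p: np.concatenate([np.array(pr(m,tw(p,l)))-[u,v] for m,l,u,v in obs])
    r=least_squares(f,x0); return r.x,f(r.x).reshape(-1,2).round(1)
def A(off,sc,u,v): return ((u+.5)/sc+off[0]-.5,(v+.5)/sc+off[1]-.5)
c=[]
for l,u,v in [((-.085,.095,.098),90,455),((-.085,-.095,.098),560,500),((.065,.095,.098),119,104),((.065,-.095,.098),583,140)]:
    c.append((T,l,*A((315,125),7,u,v)))
for l,u,v in [((-.085,.095,.098),92,108),((-.085,-.095,.098),308,445),((.065,.095,.098),400,45),((.065,-.095,.098),655,347)]:
    c.append((S,l,*A((300,225),6,u,v)))
print("case",fit(c[:4],[.6,-.2,0])[0],fit(c[4:],[.6,-.2,0])[0],*fit(c,[.6,-.2,0]))
s=[(T,(-.045,0,.014),*A((220,170),7,128,459)),(T,(.045,0,.014),*A((220,170),7,200,266)),(T,(.125,0,.0085),*A((220,170),7,272,94)),
(S,(.125,0,.0085),*A((225,205),9,588,180)),(S,(-.045,0,.014),*A((225,205),9,88,178)),(S,(.045,0,.014),*A((225,205),9,348,170))]
print("spat",fit(s[:3],[.5,.1,-.4])[0],fit(s[3:],[.5,.1,-.4])[0],*fit(s,[.5,.1,-.4]))
b=[(T,l,*A((190,75),7,u,v)) for l,u,v in [((.05,.06,.014),135,312),((.05,-.06,.014),388,240),((-.05,-.06,.014),465,452),((-.05,.06,.014),192,522)]]
bs=[(S,l,*A((290,100),5,u,v)) for l,u,v in [((.05,.06,.014),165,430),((.05,-.06,.014),285,505),((-.05,-.06,.014),190,560),((-.05,.06,.014),65,480)]]
L=[(S,(-.06,0,.0,1),*A((300,115),14,215,410)),]
print("stand",fit(b,[.7,.15,.3])[0],fit(bs,[.7,.15,.3])[0],*fit(b+bs+L,[.7,.15,.3,.24]))
E
python3 fit.py
```

```text
case [ 0.62321865 -0.20065937 -0.05490084] [ 0.62521251 -0.20407964 -0.05545998] [ 0.62460212 -0.2025378  -0.0546332 ] [[ 0.5  0.8]
 [ 0.5  0. ]
 [ 0.6 -1.6]
 [ 1.1 -1.1]
 [-1.4  0.8]
 [-1.7 -0.3]
 [ 0.3 -1.2]
 [ 0.6 -1.1]]
spat [ 0.45107105  0.14177828 -0.33916849] [ 0.45219338  0.13906825 -0.35916841] [ 0.45181775  0.14090375 -0.34506336] [[ 0.  -0.2]
 [ 0.8 -0.3]
 [ 0.3 -0.1]
 [-0.3 -0.8]
 [-0.8 -0.3]
 [ 0.1 -0.3]]
stand [0.73129381 0.18605362 0.31376852] [0.730358  0.1758337 0.3049952] [0.73215908 0.18333089 0.31206453 0.22603347] [[ 0.4 -0.5]
 [ 2.  -1.1]
 [ 0.  -0.2]
 [ 1.2  0.7]
 [-0.8 -1.3]
 [ 1.2 -1.7]
 [-0.9 -1.2]
 [-1.8 -1.1]
 [-0.3 -0. ]]
```

```bash
python3 -m jog '[[0.111,-0.192,0,0,0,0.00167,-0.2],[0.111,-0.192,0,0,0,0.00167,-0.2],[0.111,-0.192,0,0,0,0.00167,-0.2],[0.111,-0.192,0,0,0,0.00167,-0.2],[0.111,-0.192,-0.05,0,0,0.00167,-0.2],[0.111,-0.192,-0.05,0,0,0.00167,-0.2],[0.111,-0.192,-0.05,0,0,0.00167,-0.2],[0.111,-0.192,-0.05,0,0,0.00167,-0.2],[0.111,-0.192,-0.1,0,0,0.00167,-0.2],[0.111,-0.192,-0.1,0,0,0.00167,-0.2],[0,0,0,0,0,0,-0.2]]' 120; python3 -c "
from workcell import monitor
s=monitor.read_state();print(s['tool_pos'],s['eef_rot'],s['joint_positions'],s['force'])"
```

```text
time_s: 1.2
tool_pos: [0.4753, 0.1187, 0.1612]
eef_rot: [[0.33, 0.944, -0.002], [0.944, -0.33, -0.003], [-0.004, -0.001, -1.0]]
force: [0.3, 1.0, -0.1]
width: 0.401
[0.47525132 0.11869802 0.16121736] [[ 0.32951371  0.94414815 -0.00223294]
 [ 0.94414369 -0.32951948 -0.00310053]
 [-0.00366316 -0.00108655 -0.9999927 ]] [  6.69615684  14.63506558 -18.44230375  57.07041131  -0.16151742
  25.93587547] [ 0.30194776  1.03621567 -0.12803824]
```

```bash
python3 -m jog '[[-0.013,0.074,-0.2,0,0,0,-0.2],[0,0,-0.2,0,0,0,-0.2],[0,0,-0.1,0,0,0,-0.2],[0,0,0,0,0,0,-0.2],[0,0,0,0,0,0,-0.2]]'
python3 - <<'E'
from h import *
from workcell import monitor, optics
s=monitor.read_state();print(s['tool_pos'])
for n in ("side","top"):
    p,d=optics.read_camera(n); np.savez(f"{n}1.npz",p=p,d=d,**optics.camera_model(n))
    if n=="side": crop(p,215,170,315,250,7,"pics/s1.png")
    else: crop(p,215,165,295,245,7,"pics/t1.png")
E
```

```text
time_s: 1.7
tool_pos: [0.472, 0.1338, 0.0587]
eef_rot: [[0.333, 0.943, -0.003], [0.943, -0.333, -0.002], [-0.003, -0.002, -1.0]]
force: [0.7, 0.8, 0.4]
width: 0.401
[0.47197811 0.13379744 0.05873067]
```

View pics/s1.png

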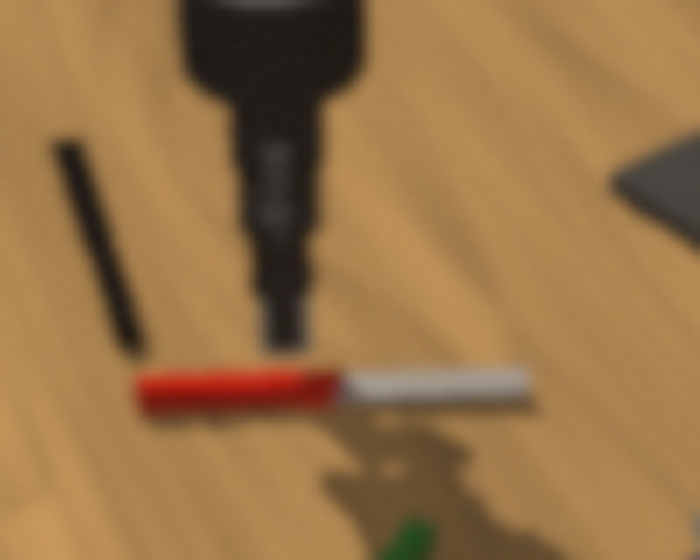

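View pics/t1.png

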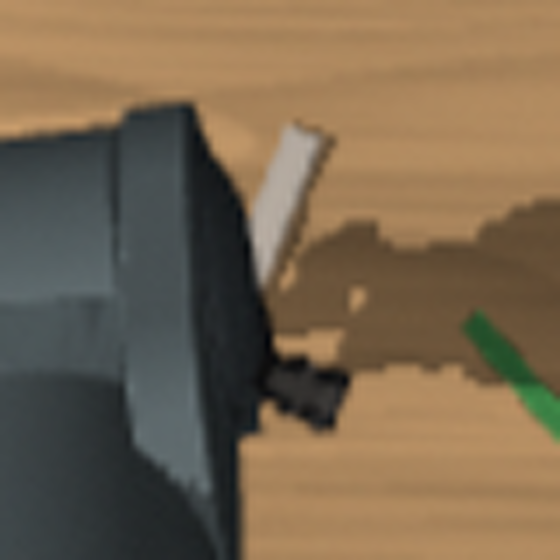

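Side view: the fingertips are at (285,345) in the crop, above the front part of the red handle (138–340, 390) as planned. I'll descend and grip.

```bash
python3 -m jog '[[0,0,-0.1,0,0,0,-0.2],[0,0,-0.09,0,0,0,-0.2],[0,0,0,0,0,0,-0.2],[0,0,0,0,0,0,-1],[0,0,0,0,0,0,-1],[0,0,0,0,0,0,-1],[0,0,0,0,0,0,-1],[0,0,0,0,0,0,-1]]' 120
python3 -m jog '[[0,0,0.1,0,0,0,-1],[0,0,0.2,0,0,0,-1],[0,0,0.2,0,0,0,-1],[0,0,0.2,0,0,0,-1],[0,0,0,0,0,0,-1]]' 120;  python3 - <<'E'
from h import *
from workcell import monitor, optics
s=monitor.read_state();print(s['tool_pos'])
for n in ("side",):
    p,d=optics.read_camera(n); np.savez(f"{n}2.npz",p=p,d=d,**optics.camera_model(n))
    if n=="side": crop(p,215,130,315,210,7,"pics/s2.png")
E
```

```text
time_s: 2.6
tool_pos: [0.4815, 0.1359, 0.0311]
eef_rot: [[0.332, 0.943, 0.017], [0.943, -0.333, 0.001], [0.007, 0.016, -1.0]]
force: [0.2, 1.3, -0.4]
width: 0.065
time_s: 3.1
tool_pos: [0.4784, 0.1354, 0.1752]
eef_rot: [[0.333, 0.943, 0.013], [0.943, -0.333, 0.001], [0.005, 0.012, -1.0]]
force: [0.7, -0.3, -0.5]
width: 0.07
[0.47842116 0.1353715  0.1751948 ]
```

View pics/s2.png

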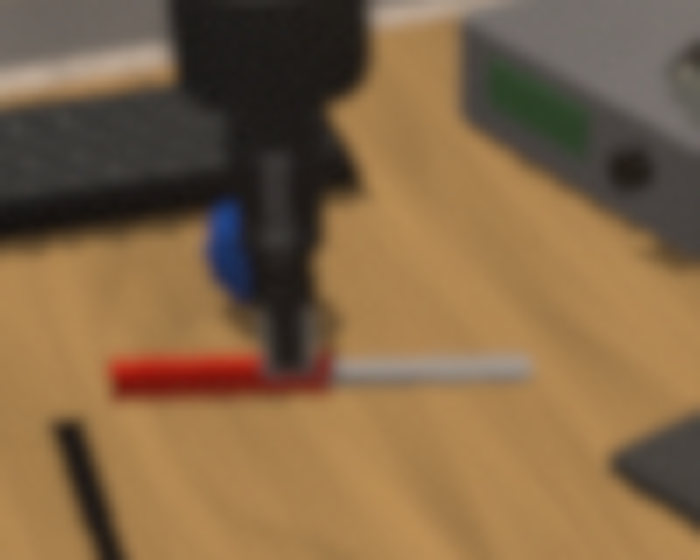

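```bash
cat > sp.py <<'E'
from h import *
def planepts(m,tcp,tx,pix):
    # intersect rays with plane through tcp normal tx
    out=[]
    R=m['R'];o=-R.T@m['t']
    for u,v in pix:
        w=R.T@np.array([(u-m['cx'])/m['fx'],(v-m['cy'])/m['fy'],1.]); k=((tcp-o)@tx)/(w@tx); out.append(o+k*w)
    return np.array(out)
E
python3 - <<'E'
from sp import *
from fit import A
m=load("side","2"); tcp=np.array([.4784,.1354,.1752]); tx=np.array([.333,.943,.005])
pix=[A((215,130),7,*q) for q in [(110,378),(332,372),(532,370),(288,375),(110,360),(110,398)]]
P=planepts(m,tcp,tx,pix); f=np.array([.943,-.333,.012])
print(((P-tcp)@f).round(4), (P[:,2]-tcp[2]).round(4))
E
```

```text
case [ 0.62321865 -0.20065937 -0.05490084] [ 0.62521251 -0.20407964 -0.05545998] [ 0.62460212 -0.2025378  -0.0546332 ] [[ 0.5  0.8]
 [ 0.5  0. ]
 [ 0.6 -1.6]
 [ 1.1 -1.1]
 [-1.4  0.8]
 [-1.7 -0.3]
 [ 0.3 -1.2]
 [ 0.6 -1.1]]
spat [ 0.45107105  0.14177828 -0.33916849] [ 0.45219338  0.13906825 -0.35916841] [ 0.45181775  0.14090375 -0.34506336] [[ 0.  -0.2]
 [ 0.8 -0.3]
 [ 0.3 -0.1]
 [-0.3 -0.8]
 [-0.8 -0.3]
 [ 0.1 -0.3]]
stand [0.73129381 0.18605362 0.31376852] [0.730358  0.1758337 0.3049952] [0.73215908 0.18333089 0.31206453 0.22603347] [[ 0.4 -0.5]
 [ 2.  -1.1]
 [ 0.  -0.2]
 [ 1.2  0.7]
 [-0.8 -1.3]
 [ 1.2 -1.7]
 [-0.9 -1.2]
 [-1.8 -1.1]
 [-0.3 -0. ]]
[-0.0714  0.0179  0.0988  0.0001 -0.0707 -0.0722] [-0.0199 -0.02   -0.0218 -0.0209 -0.0114 -0.0294]
```

The grip looks shallow: the fingertips reach only halfway down the handle. I'll set the spatula back down and regrasp it in smaller, observed steps.

```bash
python3 -m jog '[[0,0,-0.2,0,0,0,-1],[0,0,-0.2,0,0,0,-1],[0,0,-0.2,0,0,0,-1],[0,0,-0.08,0,0,0,-1],[0,0,0,0,0,0,-1]]';python3 -m jog '[[0,0,-0.025,0,0,0,-1],[0,0,0,0,0,0,-1]]';python3 -m jog '[[0,0,0,0,0,0,-0.4],[0,0,0,0,0,0,-0.4]]'; python3 -m jog '[[0,0,0,0,0,0,-0.4],[0,0,0,0,0,0,-0.4]]'
```

```text
time_s: 3.65
tool_pos: [0.4743, 0.1347, 0.0297]
eef_rot: [[0.333, 0.943, 0.008], [0.943, -0.333, 0.0], [0.003, 0.008, -1.0]]
force: [0.5, 0.1, 0.1]
width: 0.063
time_s: 3.85
tool_pos: [0.4749, 0.1347, 0.0293]
eef_rot: [[0.333, 0.943, 0.01], [0.943, -0.333, -0.0], [0.003, 0.01, -1.0]]
force: [-0.3, 0.1, -0.3]
width: 0.065
time_s: 4.05
tool_pos: [0.4763, 0.1349, 0.0312]
eef_rot: [[0.333, 0.943, 0.014], [0.943, -0.333, 0.0], [0.005, 0.013, -1.0]]
force: [-0.0, -0.5, 0.2]
width: 0.301
time_s: 4.25
tool_pos: [0.4767, 0.135, 0.0315]
eef_rot: [[0.333, 0.943, 0.014], [0.943, -0.333, 0.001], [0.005, 0.013, -1.0]]
force: [-0.1, -0.5, 0.2]
width: 0.299
```

```bash
python3 -m jog '[[-0.015,0,-0.03,0,-0.002,0,-0.4],[0,0,0,0,0,0,-0.4]]'; python3 -m jog '[[0,0,-0.03,0,0,0,-0.4],[0,0,0,0,0,0,-0.4]]'
python3 - <<'E'
from h import *
from workcell import monitor, optics
s=monitor.read_state();print(s['tool_pos'],s['eef_rot'],s['joint_torque'],s['force'])
for n in ("side",):
    p,d=optics.read_camera(n); np.savez(f"{n}2.npz",p=p,d=d,**optics.camera_model(n))
    if n=="side": crop(p,215,170,315,250,7,"pics/s3.png")
E
```

```text
time_s: 4.45
tool_pos: [0.4738, 0.135, 0.0252]
eef_rot: [[0.333, 0.943, 0.027], [0.943, -0.333, 0.001], [0.01, 0.025, -1.0]]
force: [-1.4, 0.3, -0.4]
width: 0.302
time_s: 4.65
tool_pos: [0.4739, 0.1349, 0.0189]
eef_rot: [[0.333, 0.943, 0.027], [0.943, -0.333, 0.001], [0.009, 0.025, -1.0]]
force: [-0.4, 0.7, 0.6]
width: 0.301
[0.47391816 0.13493106 0.01885192] [[ 3.32766172e-01  9.42629483e-01  2.67643833e-02]
 [ 9.42962269e-01 -3.32899174e-01  5.46686486e-04]
 [ 9.42516388e-03  2.50558848e-02 -9.99641620e-01]] [-4.27313615e-02 -4.06041384e+01  2.04624671e+01 -5.84430601e-01
 -1.22782649e-02  2.92332024e-04] [-0.41948197  0.74921899  0.59033517]
```

View pics/s3.png

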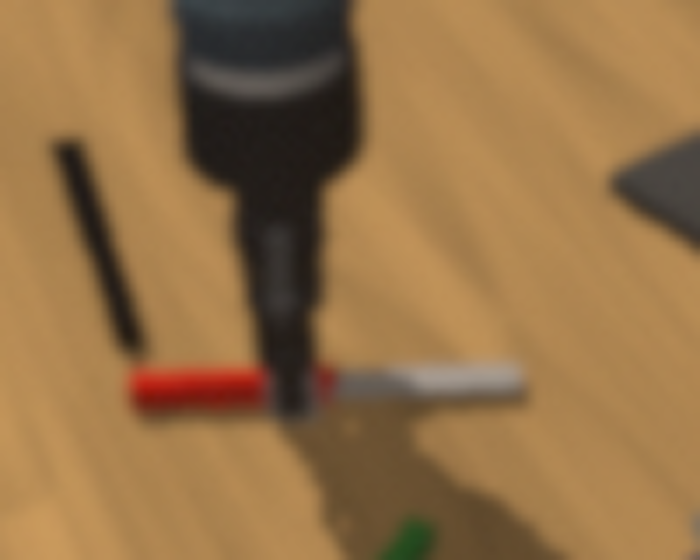

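```bash
python3 -m jog '[[0,0,0.015,0,0.0043,0,-0.4],[0,0,0,0,0,0,-0.4]]'; for i in 1; do python3 -m jog '[[0,0,0,0,0,0,-0.75],[0,0,0,0,0,0,-0.75]]';done
```

```text
time_s: 4.9
tool_pos: [0.4746, 0.1351, 0.0223]
eef_rot: [[0.333, 0.943, -0.0], [0.943, -0.333, 0.001], [0.001, -0.0, -1.0]]
force: [-0.1, 0.1, 0.0]
width: 0.299
time_s: 5.1
tool_pos: [0.475, 0.1351, 0.0224]
eef_rot: [[0.333, 0.943, 0.001], [0.943, -0.333, 0.001], [0.001, 0.0, -1.0]]
force: [-0.8, -0.1, 1.8]
width: 0.13
```

```bash
python3 -m jog '[[0,0,0,0,0,0,-1]]' 60;python3 -m jog '[[0,0,0,0,0,0,-1]]' 60; python3 -m jog '[[0,0,0,0,0,0,-1]]' 60
```

```text
time_s: 5.2
tool_pos: [0.475, 0.1351, 0.0225]
eef_rot: [[0.333, 0.943, 0.001], [0.943, -0.333, 0.001], [0.001, 0.001, -1.0]]
force: [-0.3, 0.9, 1.2]
width: 0.116
time_s: 5.3
tool_pos: [0.475, 0.1351, 0.0225]
eef_rot: [[0.333, 0.943, 0.002], [0.943, -0.333, 0.001], [0.001, 0.001, -1.0]]
force: [-0.3, -0.5, 0.0]
width: 0.115
time_s: 5.4
tool_pos: [0.475, 0.1351, 0.0225]
eef_rot: [[0.333, 0.943, 0.002], [0.943, -0.333, 0.001], [0.001, 0.002, -1.0]]
force: [0.8, 0.3, 0.9]
width: 0.118
```

```bash
python3 -m jog '[[0,0,0.1,0,0,0,-1],[0,0,0.2,0,0,0,-1],[-0.06,0,0.2,0,0,0.015,-1],[-0.06,-0.1,0.1,0,0,0.015,-1],[-0.06,-0.16,0.05,0,0,0.015,-1],[-0.03,-0.16,0,0,0,0,-1],[-0.03,-0.16,0,0,0,0,-1],[-0.03,-0.16,0,0,0,0,-1],[-0.02,-0.16,0,0,0,0,-1],[-0.02,-0.16,0,0,0,0,-1],[0,-0.16,0,0,0,0,-1],[0,-0.16,0,0,0,0,-1],[0,-0.16,0,0,0,0,-1],[0,-0.04,0,0,0,0,-1],[0,0,0,0,0,0,-1]]' 80
```

```text
time_s: 6.9
tool_pos: [0.4059, -0.1916, 0.1554]
eef_rot: [[0.041, 0.999, 0.003], [0.999, -0.041, -0.002], [-0.002, 0.003, -1.0]]
force: [0.5, 0.5, -1.5]
width: 0.107
```

```bash
python3 -m jog '[[0.01,0,-0.15,0,0,-0.002,-1],[0,0,-0.12,0,0,0,-1],[0,0,0,0,0,0,-1]]';  python3 - <<'E'
from h import *
from workcell import monitor, optics
s=monitor.read_state();print(s['tool_pos'])
for n in ("side","top"):
    p,d=optics.read_camera(n); np.savez(f"{n}3.npz",p=p,d=d,**optics.camera_model(n))
    if n=="side": crop(p,240,220,380,325,5,"pics/s4.png")
    else: crop(p,310,120,420,240,5,"pics/t4.png")
E
```

```text
time_s: 7.2
tool_pos: [0.4082, -0.1892, 0.1006]
eef_rot: [[0.052, 0.999, 0.004], [0.999, -0.052, -0.002], [-0.001, 0.004, -1.0]]
force: [-1.2, 0.4, -1.0]
width: 0.104
[ 0.40823355 -0.18920428  0.10058185]
```

View pics/s4.png

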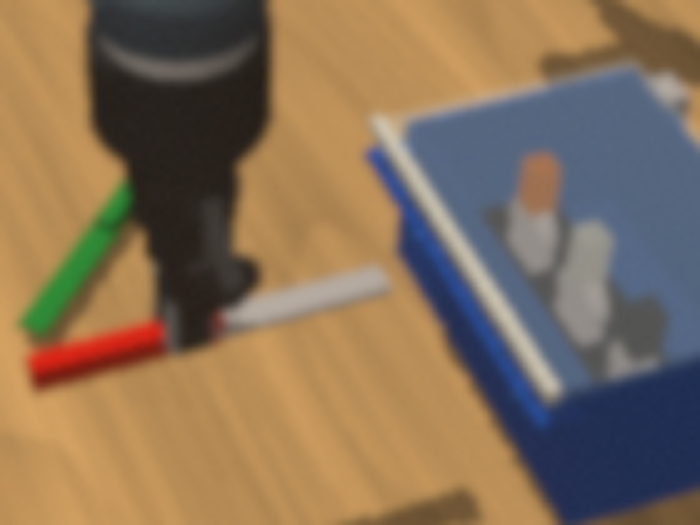

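View pics/t4.png

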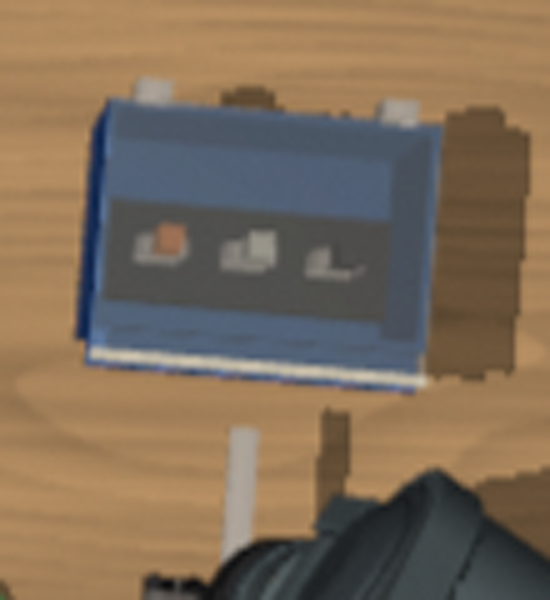

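```bash
sed -i 's/^print/if __name__=="__main__": print/' fit.py
python3 - <<'E'
from sp import *
from fit import A
m=load("side","3"); tcp=np.array([.4082,-.1892,.1006]); tx=np.array([.052,.9986,-.001])
pix=[A((240,220),5,*q) for q in [(35,368),(222,318),(386,279)]]
P=planepts(m,tcp,tx,pix); f=np.array([.9986,-.052,0])
print(P,((P-tcp)@f).round(4), (P[:,2]-tcp[2]).round(4))
c,s=np.cos(-.0546),np.sin(-.0546); R=np.array([[c,-s],[s,c]])
for p in P: print(R.T@(p[:2]-[.6246,-.2025]))
t=load("top","3"); q=bp(t,*A((310,120),5,244,428),z=.085); print(q,R.T@(q[:2]-[.6246,-.2025]))
# predicted px for tip at nominal
for m_ in (m,t): print(pr(m_,[.5098,-.194,.085]))
print(pix, A((310,120),5,244,428))
E
```

```text
[[ 0.3403232  -0.18567889  0.08718881]
 [ 0.42760107 -0.1902231   0.08778965]
 [ 0.50835464 -0.19443083  0.08513616]] [-0.068   0.0194  0.1003] [-0.0134 -0.0128 -0.0155]
[-0.28477114  0.00128224]
[-0.19737535  0.00150781]
[-0.11651248  0.0017133 ]
[ 0.50628008 -0.19232173  0.085     ] [-0.11869905  0.00370604]
(np.float64(317.26979940674545), np.float64(275.14608645502517))
(np.float64(359.0161007950021), np.float64(203.9851037905694))
[(246.6, 293.2), (284.0, 283.2), (316.8, 275.4)] (358.4, 205.2)
```

```bash
python3 -m jog '[[0.05,-0.003,0.005,0,0,-0.0004,-1],[0.05,-0.003,0,0,0,0,-1],[0.03,-0.002,0,0,0,0,-1],[0,0,0,0,0,0,-1]]'; python3 -m jog '[[0.03,-0.002,0,0,0,0,-1],[0.03,-0.002,0,0,0,0,-1],[0.01,0,0,0,0,0,-1],[0,0,0,0,0,0,-1]]';  python3 - <<'E'
from h import *
from workcell import monitor, optics
s=monitor.read_state();print(s['tool_pos'],s['force'],s['ft_torque'])
for n in ("side",):
    p,d=optics.read_camera(n); np.savez(f"{n}4.npz",p=p,d=d,**optics.camera_model(n))
    crop(p,260,230,380,320,6,"pics/s5.png")
E
```

```text
time_s: 7.7
tool_pos: [0.4398, -0.1918, 0.1077]
eef_rot: [[0.053, 0.999, 0.011], [0.999, -0.053, -0.006], [-0.006, 0.011, -1.0]]
force: [-3.5, 0.5, -1.4]
width: 0.106
time_s: 8.1
tool_pos: [0.4417, -0.1902, 0.1044]
eef_rot: [[0.056, 0.998, -0.016], [0.998, -0.056, -0.005], [-0.005, -0.016, -1.0]]
force: [-0.3, 0.2, -1.1]
width: 0.106
[ 0.44165309 -0.19020241  0.10442248] [-0.25842206  0.24407095 -1.11681382] [ 0.01668292 -0.02581222 -0.01101548]
```

View pics/s5.png

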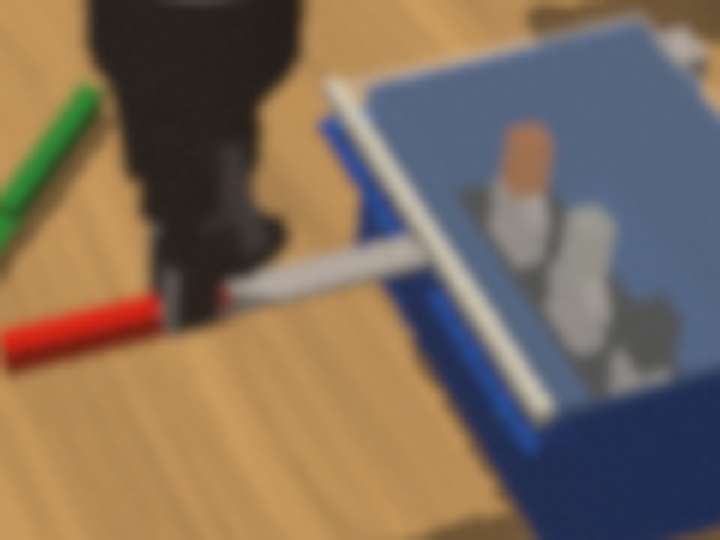

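Run:
```python
from sp import *
import cv2
m=load("side","4"); p=m['p']
c,s=np.cos(-.0546),np.sin(-.0546)
def W(l): return [.6246+c*l[0]-s*l[1],-.2025+s*l[0]+c*l[1],l[2]]
sc=16;u0,v0,u1,v1=318,250,368,286
im=cv2.resize(np.ascontiguousarray(p[v0:v1,u0:u1,::-1]),None,fx=sc,fy=sc,interpolation=cv2.INTER_CUBIC)
def P(X): 
    u,v=pr(m,X); return int((u-u0+.5)*sc),int((v-v0+.5)*sc)
def line(a,b,col): cv2.line(im,P(W(a)),P(W(b)),col,1)
line((-.085,.095,.098),(-.085,-.095,.098),(0,0,255))
line((-.085,.095,.092),(-.085,-.095,.092),(0,255,255))
line((-.087,.095,.080),(-.087,-.095,.080),(0,255,0))
R=np.array([[0.056,0.998,-0.016],[0.998,-0.056,-0.005],[-0.005,-0.016,-1.0]])
tip=np.array([.44165,-.1902,.1044])+R@np.array([0,.1003,.0155])
print(tip, np.array([[c,s],[-s,c]])@(tip[:2]-[.6246,-.2025]))
cv2.circle(im,P(tip),4,(255,0,255),1)
cv2.imwrite("pics/s6.png",im)
```

```text
[ 0.5415014 -0.1958943  0.0872952] [-0.08333526  0.00206093]
```

View pics/s6.png

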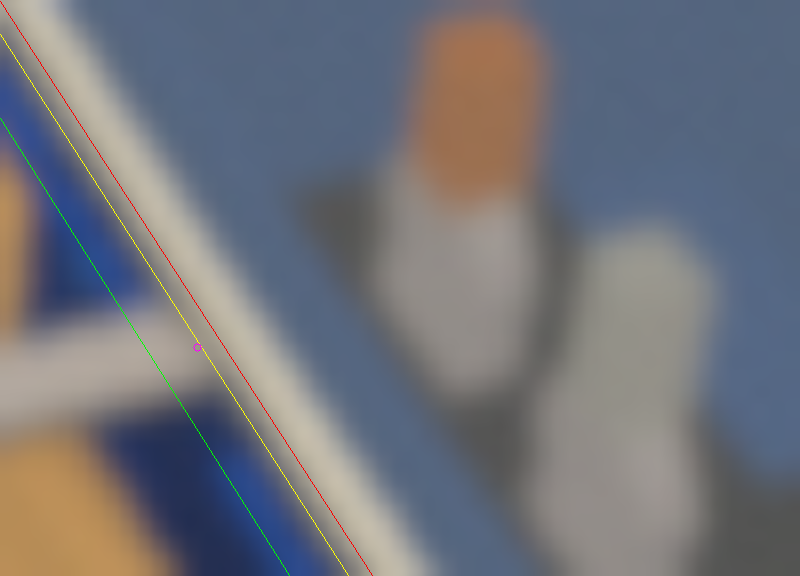

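```bash
for i in 1 2 3; do python3 -m jog '[[0,0,0,0,0,0,-1]]' | sed -n 1,4p; done
```

```text
time_s: 8.25
tool_pos: [0.4426, -0.1906, 0.1049]
eef_rot: [[0.055, 0.998, -0.014], [0.998, -0.056, -0.005], [-0.006, -0.014, -1.0]]
force: [0.2, 0.0, -0.5]
time_s: 8.35
tool_pos: [0.4433, -0.1909, 0.1052]
eef_rot: [[0.055, 0.998, -0.013], [0.998, -0.055, -0.006], [-0.006, -0.012, -1.0]]
force: [0.7, 0.3, 0.1]
time_s: 8.45
tool_pos: [0.4438, -0.191, 0.1055]
eef_rot: [[0.055, 0.998, -0.012], [0.998, -0.055, -0.006], [-0.007, -0.011, -1.0]]
force: [0.2, -0.8, -0.2]
```

```bash
python3 -m jog '[[0,0,-0.018,0,-0.0018,0,-1]]';python3 -m jog '[[0.03,-0.001,0,0,0,0,-1]]';  python3 -m jog '[[0,0,0,0,0,0,-1]]'
```

```text
time_s: 8.55
tool_pos: [0.4448, -0.1915, 0.1024]
eef_rot: [[0.055, 0.998, 0.002], [0.998, -0.055, -0.007], [-0.007, 0.002, -1.0]]
force: [0.3, 0.9, -1.0]
width: 0.105
time_s: 8.65
tool_pos: [0.4499, -0.1913, 0.1018]
eef_rot: [[0.056, 0.998, 0.001], [0.998, -0.056, -0.006], [-0.006, 0.001, -1.0]]
force: [0.1, 0.4, 0.0]
width: 0.104
time_s: 8.75
tool_pos: [0.4508, -0.1916, 0.102]
eef_rot: [[0.056, 0.998, 0.002], [0.998, -0.056, -0.007], [-0.007, 0.003, -1.0]]
force: [-0.2, -0.7, -0.9]
width: 0.105
```

```bash
python3 -m jog '[[0.01,0,0.02,0,0,0,-1],[0,0,0.03,0,0,0,-1],[0.005,0,0.04,0,0,0,-1]]';  python3 - <<'E'
from h import *
from workcell import monitor, optics
s=monitor.read_state();print(s['tool_pos'],s['force'],s['ft_torque'])
p,d=optics.read_camera("side"); crop(p,260,220,380,310,6,"pics/s7.png")
E
```

```text
time_s: 9.05
tool_pos: [0.4528, -0.1909, 0.1197]
eef_rot: [[0.056, 0.998, -0.001], [0.998, -0.056, -0.005], [-0.005, -0.001, -1.0]]
force: [-1.3, -1.4, -2.3]
width: 0.102
[ 0.45276068 -0.19092822  0.11971713] [-1.29778896 -1.37437551 -2.31682115] [-0.15981793  0.34227802 -0.04076256]
```

View pics/s7.png

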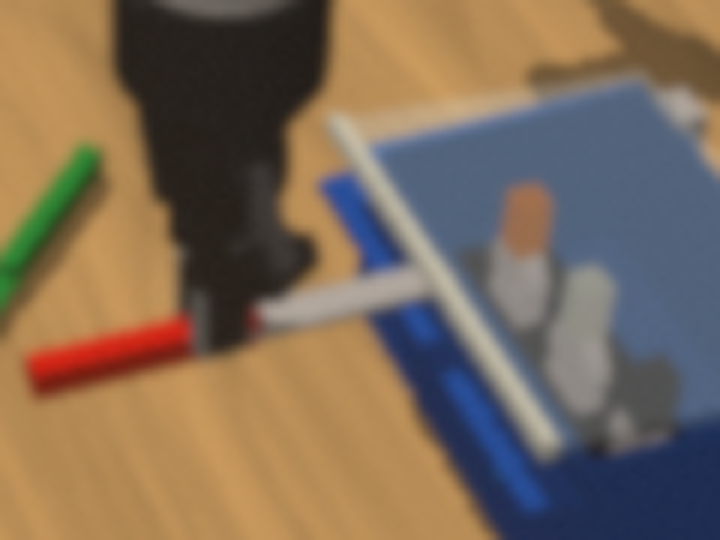

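```bash
python3 -m jog '[[0.01,0,0.045,0,0,0,-1],[0.015,0,0.045,0,0,0,-1],[0.017,-0.001,0.045,0,0,0,-1],[0.017,-0.001,0.045,0,0,0,-1],[0.02,-0.001,0.045,0,0,0,-1],[0.02,-0.001,0.045,0,0,0,-1]]' 100
python3 - <<'E'
from h import *
from workcell import monitor, optics
s=monitor.read_state();print(s['tool_pos'],s['force'],s['ft_torque'])
p,d=optics.read_camera("side"); crop(p,260,200,400,310,5,"pics/s8.png")
E
```

```text
time_s: 9.7
tool_pos: [0.4735, -0.1917, 0.1797]
eef_rot: [[0.056, 0.998, -0.002], [0.998, -0.056, -0.006], [-0.006, -0.001, -1.0]]
force: [0.2, 0.5, -2.8]
width: 0.097
[ 0.47350184 -0.191657    0.17966793] [ 0.20133678  0.50107112 -2.79287121] [0.01027436 0.09832702 0.04956275]
```

View pics/s8.png

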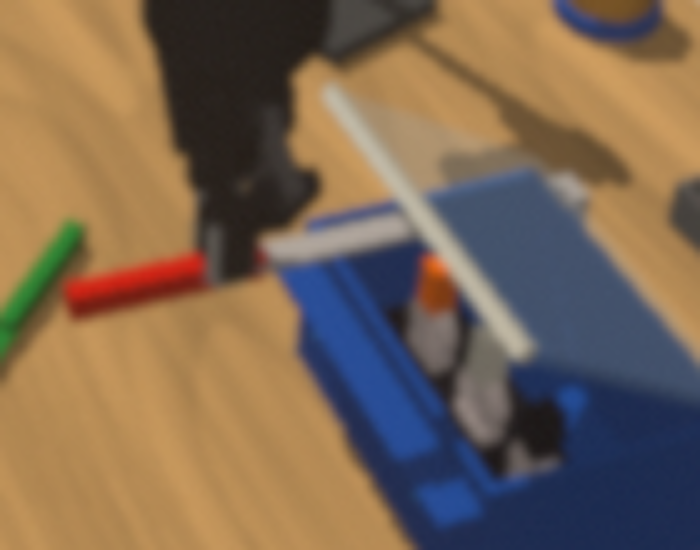

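```bash
python3 -m jog '[[0.037,-0.002,0.03,0,0,0,-1],[0.037,-0.002,0.03,0,0,0,-1],[0.037,-0.002,0.028,0,0,0,-1],[0.037,-0.002,0.025,0,0,0,-1],[0.037,-0.002,0.022,0,0,0,-1],[0.04,-0.002,0.018,0,0,0,-1],[0.04,-0.002,0.016,0,0,0,-1],[0.04,-0.002,0.014,0,0,0,-1],[0.04,-0.002,0.01,0,0,0,-1]]' 100
python3 - <<'E'
from h import *
from workcell import monitor, optics
s=monitor.read_state();print(s['tool_pos'],s['force'],s['ft_torque'])
p,d=optics.read_camera("side"); crop(p,260,180,400,290,5,"pics/s9.png")
E
```

```text
time_s: 10.65
tool_pos: [0.5467, -0.1952, 0.2235]
eef_rot: [[0.055, 0.999, 0.0], [0.998, -0.055, -0.006], [-0.006, 0.0, -1.0]]
force: [-1.9, 0.2, -0.1]
width: 0.098
[ 0.54668632 -0.19521465  0.22351203] [-1.87035364  0.22638534 -0.07229989] [-0.0504665   0.28860972  0.07378844]
```

View pics/s9.png

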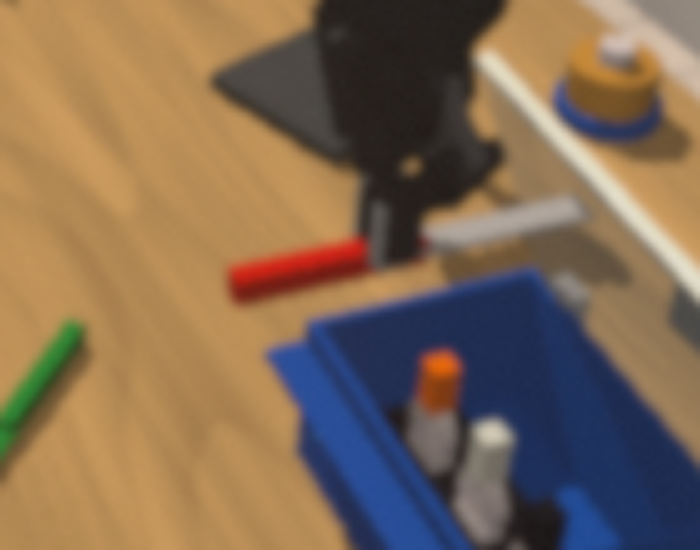

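```bash
python3 -m jog '[[0.04,-0.002,0.002,0,0,0,-1],[0.04,-0.002,0,0,0,0,-1],[0.04,-0.002,0,0,0,0,-1],[0.04,-0.002,0,0,0,0,-1],[0.04,-0.002,-0.003,0,0,0,-1],[0.04,-0.002,-0.005,0,0,0,-1],[0.01,0,0,0,0,0,-1]]' 100
python3 - <<'E'
from h import *
from workcell import monitor, optics
s=monitor.read_state();print(s['tool_pos'],s['force'],s['ft_torque'])
p,d=optics.read_camera("side"); crop(p,260,180,400,290,5,"pics/s10.png")
E
```

```text
time_s: 11.4
tool_pos: [0.6029, -0.1981, 0.2225]
eef_rot: [[0.055, 0.999, 0.003], [0.998, -0.055, -0.007], [-0.007, 0.003, -1.0]]
force: [-1.3, -0.2, -0.5]
width: 0.096
[ 0.6028783  -0.19814895  0.22246919] [-1.25954762 -0.17104665 -0.48755114] [-0.06017479  0.1747751  -0.00657045]
```

View pics/s10.png

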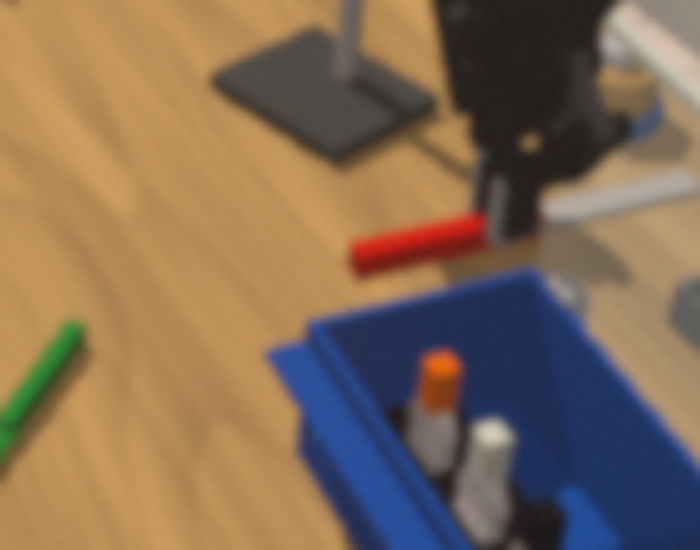

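Side view: the lid stands past upright, with its white strip at upper right (620,20 in the crop), and the kinematics put it at about 1.69 rad. I'll back off and take the spatula back to its original area.

```bash
python3 -m jog '[[-0.1,0.005,0,0,0,0,-1],[-0.15,0.01,0,0,0,0,-1],[-0.15,0.08,0,0,0,0,-1],[-0.12,0.18,-0.05,0,0,0,-1],[-0.1,0.2,-0.05,0,0,0,-1],[-0.05,0.2,-0.05,0,0,0,-1],[0,0.2,-0.1,0,0,0,-1],[0,0.2,-0.1,0,0,0,-1],[0,0.2,-0.1,0,0,0,-1],[0,0.2,-0.1,0,0,0,-1],[0,0.15,-0.05,0,0,0,-1],[0,0.1,0,0,0,0,-1],[0,0,0,0,0,0,-1],[0,0,0,0,0,0,-1]]' 80
python3 - <<'E'
from h import *
from workcell import monitor, optics
s=monitor.read_state();print(s['tool_pos'],s['force'],s['ft_torque'])
for n in ("side","top"):
    p,d=optics.read_camera(n); np.savez(f"{n}5.npz",p=p,d=d,**optics.camera_model(n))
    cv2.imwrite(f"pics/{n}5.png",p[:,:,::-1])
E
```

```text
time_s: 12.85
tool_pos: [0.4662, 0.1575, 0.1016]
eef_rot: [[0.057, 0.998, 0.021], [0.998, -0.057, -0.008], [-0.007, 0.022, -1.0]]
force: [-0.9, -0.9, -1.0]
width: 0.097
[0.46619862 0.15749683 0.101635  ] [-0.93521801 -0.9339271  -0.95587187] [0.00802783 0.03591929 0.03316709]
```

View pics/side5.png

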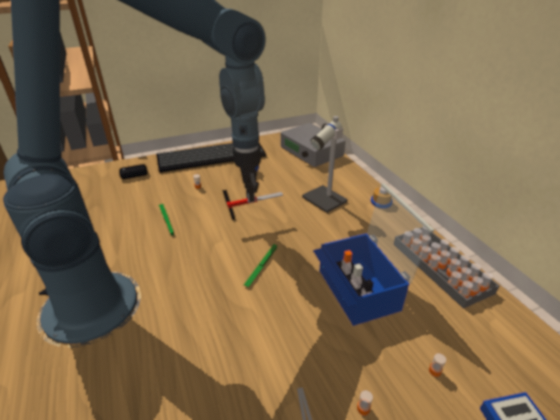

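View pics/top5.png

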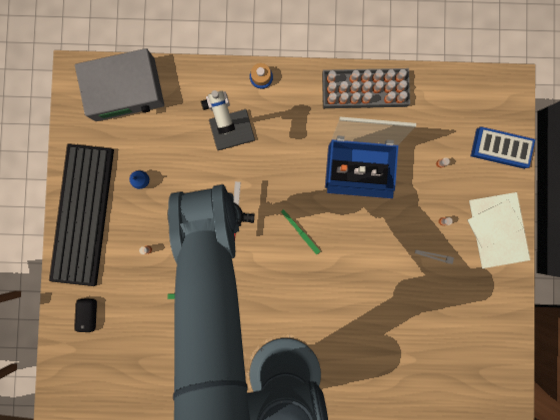

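```bash
python3 -m jog '[[0.05,-0.1,-0.05,0,0.0034,0,-1],[0.03,-0.1,-0.1,0,0,0,-1],[0,0,-0.1,0,0,0,-1],[0,0,-0.07,0,0,0,-1],[0,0,0,0,0,0,-1]]' 60; python3 -m jog '[[0,0,0,0,0,0,-1]]'
python3 - <<'E'
from h import *
from workcell import monitor, optics
s=monitor.read_state();print(s['tool_pos'],s['force'],s['ft_torque'])
p,d=optics.read_camera("side"); crop(p,215,160,315,240,7,"pics/s11.png")
E
```

```text
time_s: 13.45
tool_pos: [0.4871, 0.1096, 0.0393]
eef_rot: [[0.068, 0.998, 0.008], [0.998, -0.068, -0.008], [-0.008, 0.008, -1.0]]
force: [-0.1, -0.2, -0.9]
width: 0.101
time_s: 13.55
tool_pos: [0.4874, 0.1087, 0.0398]
eef_rot: [[0.069, 0.998, 0.008], [0.998, -0.069, -0.008], [-0.008, 0.009, -1.0]]
force: [0.6, 0.8, -0.2]
width: 0.096
[0.48736512 0.10867114 0.03975638] [ 0.55017399  0.7989723  -0.19273166] [-0.00397094  0.04268679  0.00687681]
```

View pics/s11.png

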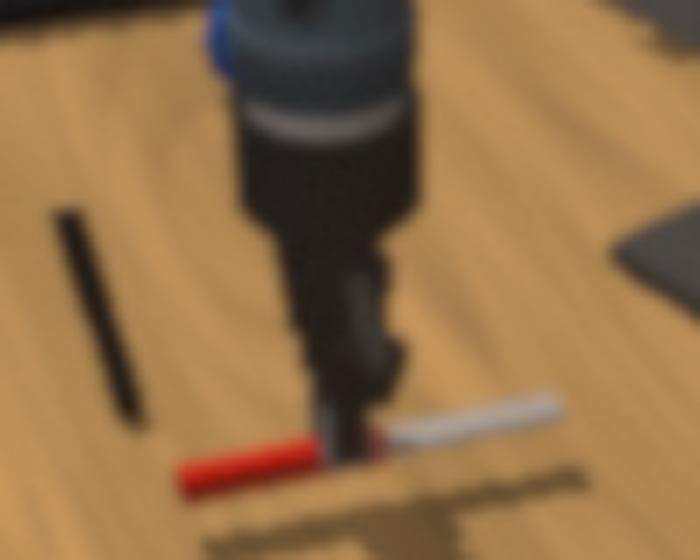

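```bash
python3 -m jog '[[0,0,-0.04,0,0.0013,0,-1],[0,0,-0.03,0,0,0,-1],[0,0,0,0,0,0,-1]]' 60; python3 -m jog '[[0,0,-0.01,0,0,0,-1]]'
```

```text
time_s: 13.9
tool_pos: [0.4892, 0.1087, 0.027]
eef_rot: [[0.069, 0.998, 0.003], [0.998, -0.069, -0.008], [-0.008, 0.004, -1.0]]
force: [-0.4, -0.4, -0.7]
width: 0.094
time_s: 14.0
tool_pos: [0.4895, 0.1089, 0.0251]
eef_rot: [[0.069, 0.998, 0.004], [0.998, -0.069, -0.008], [-0.008, 0.005, -1.0]]
force: [0.1, -0.2, -0.4]
width: 0.102
```

```bash
python3 -m jog '[[0,0,-0.012,0,0,0,-1]]';python3 -m jog '[[0,0,-0.008,0,0,0,-1]]';python3 -m jog '[[0,0,0,0,0,0,-0.5],[0,0,0,0,0,0,-0.2]]';python3 -m jog '[[0,0,0.08,0,0,0,-0.2],[0,0,0.2,0,0,0,0],[0,0,0.2,0,0,0,0],[0,0,0.1,0,0,0,0],[0,0,0,0,0,0,0]]'
python3 - <<'E'
from h import *
from workcell import monitor, optics
s=monitor.read_state();print(s['tool_pos'],s['joint_positions'])
p,d=optics.read_camera("side"); np.savez(f"side6.npz",p=p,d=d,**optics.camera_model("side"));crop(p,215,160,315,240,7,"pics/s12.png")
E
```

```text
time_s: 14.1
tool_pos: [0.4896, 0.109, 0.0227]
eef_rot: [[0.069, 0.998, 0.004], [0.998, -0.069, -0.008], [-0.008, 0.005, -1.0]]
force: [-0.3, -0.1, 3.0]
width: 0.098
time_s: 14.2
tool_pos: [0.4897, 0.109, 0.0225]
eef_rot: [[0.069, 0.998, 0.005], [0.998, -0.068, -0.008], [-0.008, 0.005, -1.0]]
force: [-9.0, -2.2, 30.0]
width: 0.099
time_s: 14.4
tool_pos: [0.4901, 0.1093, 0.0233]
eef_rot: [[0.068, 0.998, 0.006], [0.998, -0.068, -0.008], [-0.008, 0.007, -1.0]]
force: [-0.1, 0.1, -0.7]
width: 0.391
time_s: 14.9
tool_pos: [0.4879, 0.1094, 0.1414]
eef_rot: [[0.067, 0.998, 0.002], [0.998, -0.067, -0.009], [-0.008, 0.003, -1.0]]
force: [1.2, 0.2, 0.9]
width: 0.498
[0.48785623 0.10936815 0.1413794 ] [  5.65947051  16.48004401 -19.08668574  54.34931655  -0.5024052
   9.52526828]
```

View pics/s12.png

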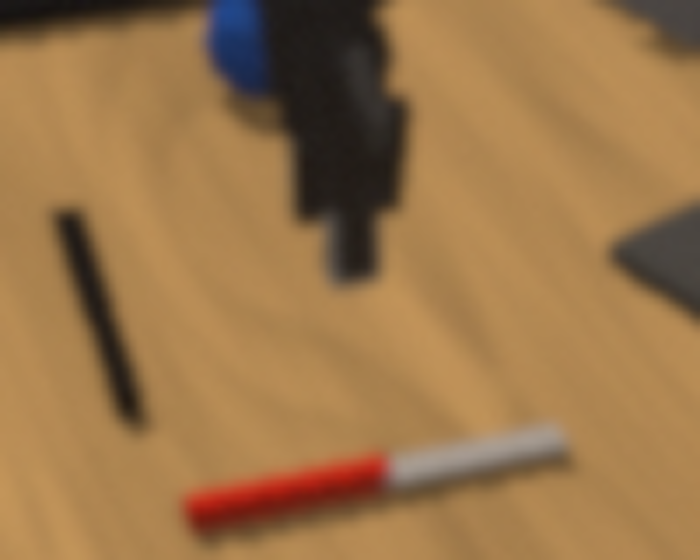

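Run:
```python
from h import *
from fit import A
t=load("top","5");s=load("side","6")
crop(t['p'],322,135,402,200,9,"pics/t13.png")
crop(s['p'],310,225,410,325,7,"pics/s13.png")
for X in ([.6174,-.1501,.083],):
    u,v=pr(t,X);print((u-322+.5)*9,(v-135+.5)*9); u,v=pr(s,X);print((u-310+.5)*7,(v-225+.5)*7)
```

```text
206.18689177266072 284.4567331912326
268.07015313966434 193.1581440741314
```

View pics/t13.png

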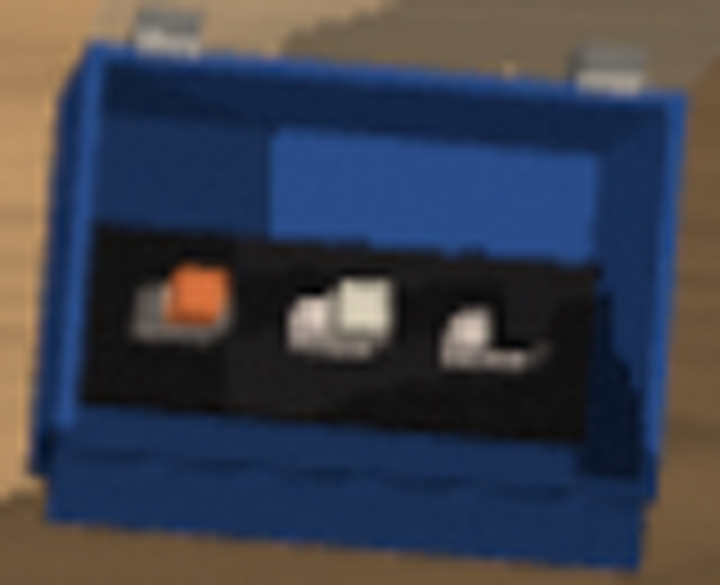

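View pics/s13.png

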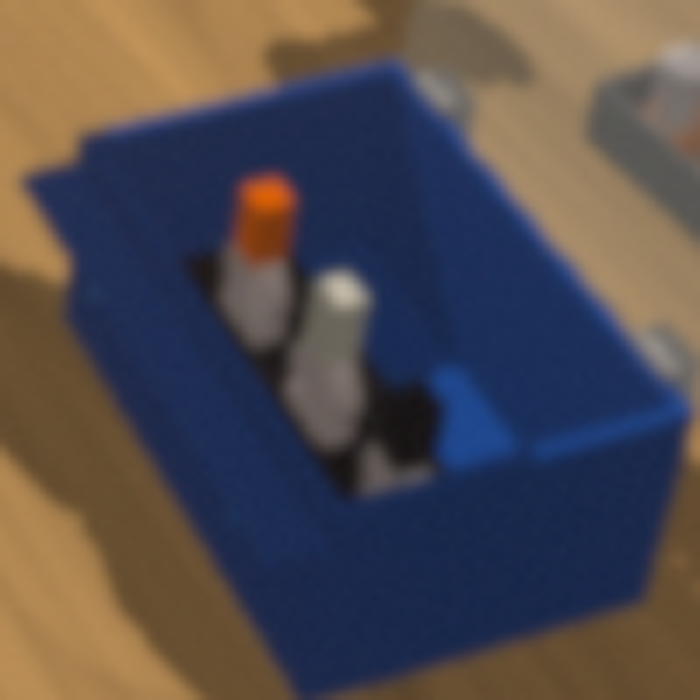

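```bash
python3 -m jog '[[0.03,-0.08,0.02,0,0,0.002,-0.3],[0.08,-0.162,0,0,0,0,-0.3],[0.08,-0.162,0,0,0,0,-0.3],[0.08,-0.162,0,0,0,0,-0.3],[0.08,-0.162,0,0,0,0,-0.3],[0.08,-0.162,0,0,0,0,-0.3],[0.08,-0.162,0,0,0,0,-0.3],[0.08,-0.162,0,0,0,0,-0.3],[0.02,-0.05,0,0,0,0,-0.3],[0,0,0,0,0,0,-0.3]]'; python3 -m jog '[[0,0,0,0,0,0,-0.3]]'
```

```text
time_s: 15.95
tool_pos: [0.6027, -0.151, 0.1231]
eef_rot: [[0.05, 0.998, -0.024], [0.999, -0.05, -0.002], [-0.003, -0.024, -1.0]]
force: [-0.1, 0.4, -0.2]
width: 0.352
time_s: 16.05
tool_pos: [0.6016, -0.1502, 0.1215]
eef_rot: [[0.05, 0.998, -0.027], [0.999, -0.05, -0.001], [-0.002, -0.027, -1.0]]
force: [0.1, -0.2, 0.2]
width: 0.35
```

```bash
python3 -m jog '[[0.04,0,0.02,0,-0.0043,0.0005,-0.3],[0.033,0,0,0,0,0,-0.3],[0,0,0,0,0,0,-0.3]]'; python3 -m jog '[[0,0,0,0,0,0,-0.3]]'
```

```text
time_s: 16.35
tool_pos: [0.6155, -0.1463, 0.1248]
eef_rot: [[0.043, 0.999, -0.001], [0.999, -0.043, 0.001], [0.001, -0.001, -1.0]]
force: [-0.1, -0.6, 1.1]
width: 0.35
time_s: 16.45
tool_pos: [0.6156, -0.1455, 0.1252]
eef_rot: [[0.042, 0.999, -0.0], [0.999, -0.042, 0.001], [0.001, -0.0, -1.0]]
force: [0.2, 0.9, -0.1]
width: 0.354
```

```bash
python3 -m jog '[[0.003,-0.025,-0.05,0,0,-0.002,-0.3],[0,0,-0.06,0,0,0,-0.3],[0,0,0,0,0,0,-0.3]]'
python3 - <<'E'
from h import *
from workcell import monitor, optics
s=monitor.read_state();print(s['tool_pos'])
p,d=optics.read_camera("side"); crop(p,310,195,410,295,7,"pics/s14.png")
E
```

```text
time_s: 16.75
tool_pos: [0.6164, -0.1501, 0.1019]
eef_rot: [[0.054, 0.999, 0.001], [0.999, -0.054, 0.001], [0.001, 0.001, -1.0]]
force: [-0.8, 0.5, 0.2]
width: 0.352
[ 0.61637435 -0.1500877   0.10188604]
```

View pics/s14.png

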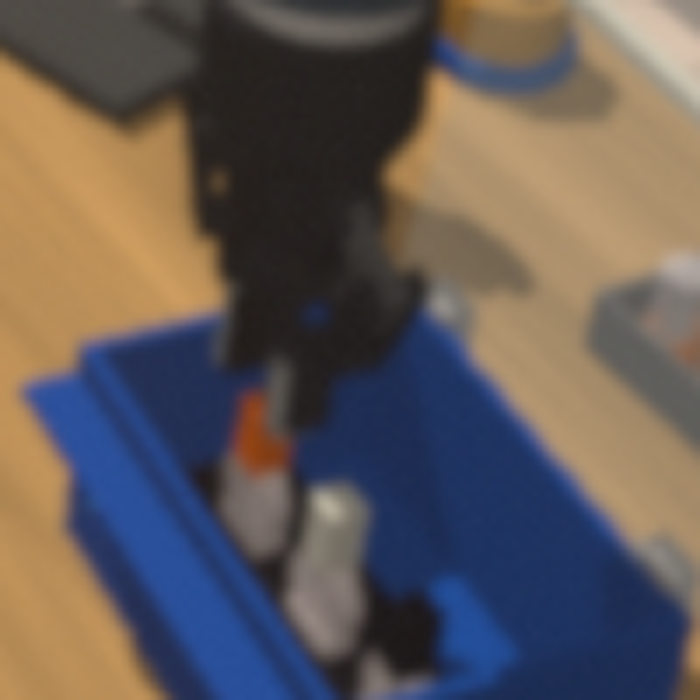

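Side view: the finger tips at (228,365) and (290,432) straddle the orange stem top at about (266,400), clear of the white holder.

```bash
python3 -m jog '[[0.005,0,-0.06,0,0,0,-0.3],[0,0,-0.06,0,0,0,-0.3],[0,0,0,0,0,0,-0.3]]'; python3 -m jog '[[0,0,0,0,0,0,-0.3]]'
```

```text
time_s: 17.1
tool_pos: [0.6176, -0.1505, 0.0763]
eef_rot: [[0.055, 0.999, 0.001], [0.999, -0.055, 0.001], [0.001, 0.001, -1.0]]
force: [-0.2, -0.3, 0.4]
width: 0.35
time_s: 17.2
tool_pos: [0.6172, -0.1503, 0.0757]
eef_rot: [[0.055, 0.999, 0.0], [0.999, -0.055, 0.001], [0.001, 0.0, -1.0]]
force: [0.6, 0.7, 0.2]
width: 0.351
```

```bash
python3 -m jog '[[0,0,0.008,0,0,0,-0.6],[0,0,0,0,0,0,-1],[0,0,0,0,0,0,-1]]' 40; python3 -m jog '[[0,0,0,0,0,0,-1],[0,0,0,0,0,0,-1]]' 60
```

```text
time_s: 17.5
tool_pos: [0.6173, -0.1504, 0.0777]
eef_rot: [[0.055, 0.999, 0.0], [0.999, -0.055, 0.001], [0.001, 0.0, -1.0]]
force: [0.1, -0.4, 0.5]
width: 0.151
time_s: 17.7
tool_pos: [0.6178, -0.1505, 0.0783]
eef_rot: [[0.055, 0.999, 0.001], [0.999, -0.055, 0.001], [0.001, 0.001, -1.0]]
force: [-1.4, 0.2, -0.1]
width: 0.149
```

```bash
python3 -m jog '[[0,0,0.05,0,0,0,-1],[0,0,0.1,0,0,0,-1],[0,0,0.15,0,0,0,-1],[0,0,0.2,0,0,0,-1],[0,0,0.15,0,0,0,-1],[0,0,0.05,0,0,0,-1],[0,0,0,0,0,0,-1]]'
python3 - <<'E'
from h import *
from workcell import monitor, optics
s=monitor.read_state();print(s['tool_pos'],s['joint_positions'],s['width'])
p,d=optics.read_camera("side"); np.savez("side7.npz",p=p,d=d,**optics.camera_model("side"));crop(p,310,155,410,270,6,"pics/s15.png")
E
```

```text
time_s: 18.4
tool_pos: [0.6158, -0.1498, 0.2261]
eef_rot: [[0.055, 0.999, 0.001], [0.999, -0.055, 0.001], [0.001, 0.001, -1.0]]
force: [0.6, -0.2, -0.7]
width: 0.148
[ 0.61582034 -0.14976873  0.22611456] [-1.94288671e+01  2.90364235e+01  1.28472974e+01  7.37697297e+01
  5.93097914e-02 -1.63035195e+01] 0.14778998749050196
```

View pics/s15.png

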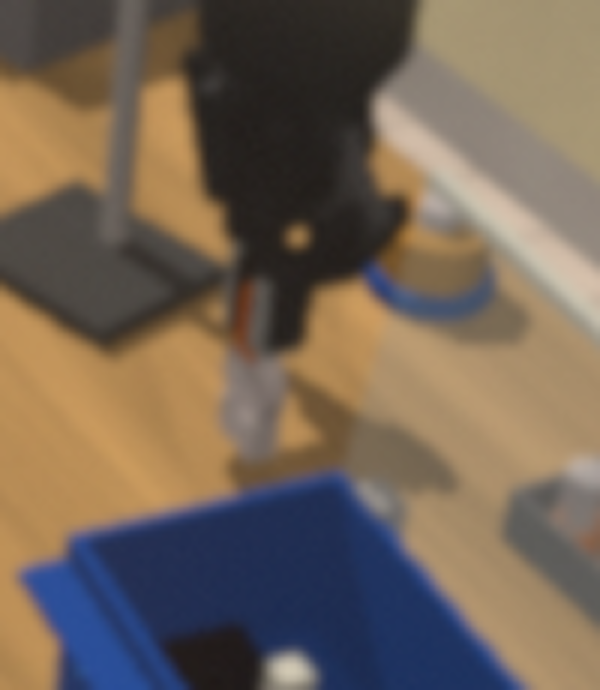

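```bash
cat > ov.py <<'E'
from h import *
def overlay(m,tcp,R,off,u0,v0,u1,v1,sc,name):
    # holder frame from tool: hz=-tz, hy=tx, hx=ty ; off= holder origin in holder axes rel TCP (ox, -.0668)
    hx,hy,hz=R[:,1],R[:,0],-R[:,2]
    im=cv2.resize(np.ascontiguousarray(m['p'][v0:v1,u0:u1,::-1]),None,fx=sc,fy=sc,interpolation=cv2.INTER_CUBIC)
    def P(x,y,z):
        X=tcp+hx*(x+off[0])+hy*(y+off[1])+hz*(z+off[2]); u,v=pr(m,X); return [(u-u0+.5)*sc,(v-v0+.5)*sc]
    def poly(pts,c): cv2.polylines(im,[np.array([P(*p) for p in pts]).astype(int)],True,c,1,cv2.LINE_AA)
    a=np.linspace(0,2*np.pi,40)
    for x,c in ((.006,(0,255,0)),(-.004,(0,255,255))): poly([(x,.016*np.cos(t),.030+.016*np.sin(t)) for t in a],c)
    for z in (0,.018): poly([(i*.006,j*.013,z) for i,j in((1,1),(1,-1),(-1,-1),(-1,1))],(0,0,255))
    for z in (.044,.072): poly([(i*.007,j*.007,z) for i,j in((1,1),(1,-1),(-1,-1),(-1,1))],(255,0,255))
    cv2.imwrite(name,im)
E
python3 - <<'E'
from ov import *
m=load("side","7")
ty=np.array([.999,-.055,.001]);tx=np.array([.055,.999,.001]);R=np.stack([tx,ty,np.array([.001,.001,-1])],1)
overlay(m,np.array([.6158,-.1498,.2261]),R,(0,0,-.0668),325,185,375,240,11,"pics/ov1.png")
E
```

```text
(no output)
```

View pics/ov1.png

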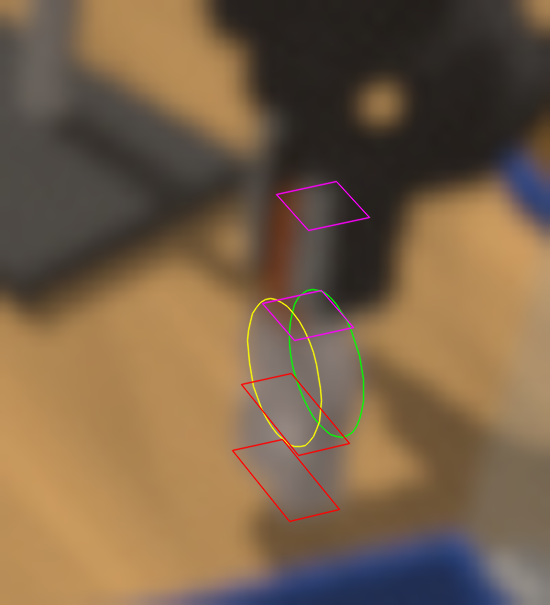

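```bash
cat > ovl.py <<'E'
from h import *
def ov(m,p,u0,v0,u1,v1,sc,name):
    x,y,ps,h=p
    im=cv2.resize(np.ascontiguousarray(m['p'][v0:v1,u0:u1,::-1]),None,fx=sc,fy=sc,interpolation=cv2.INTER_CUBIC)
    def P(X):
        u,v=pr(m,X); return [(u-u0+.5)*sc,(v-v0+.5)*sc]
    Rz=np.array([[np.cos(ps),-np.sin(ps),0],[np.sin(ps),np.cos(ps),0],[0,0,1]]); o=np.array([x,y,0])
    def poly(pts,c): cv2.polylines(im,[np.array([P(q) for q in pts]).astype(int)],True,c,1,cv2.LINE_AA)
    for z in (0,.014): poly([o+Rz@[i*.05,j*.06,z] for i,j in((1,1),(1,-1),(-1,-1),(-1,1))],(0,255,0))
    ca,sa=np.cos(.4),np.sin(.4); Ry=np.array([[ca,0,-sa],[0,1,0],[sa,0,ca]]); L=o+Rz@[-.06,0,h]; R=Rz@Ry
    a=np.linspace(0,2*np.pi,40)
    for d,c in ((0,(0,0,255)),(.1,(255,0,255))): poly([L+R@[d,.019*np.cos(t),.019*np.sin(t)] for t in a],c)
    poly([o+Rz@[.02+i*.008,j*.008,.014] for i,j in((1,1),(1,-1),(-1,-1),(-1,1))],(255,255,0))
    poly([o+Rz@[.02+i*.008,j*.008,.287] for i,j in((1,1),(1,-1),(-1,-1),(-1,1))],(255,255,0))
    cv2.imwrite(name,im)
E
python3 - <<'E'
from ovl import *
q=[.7322,.1833,.312,.226]
ov(load("top"),q,195,80,270,155,8,"pics/ol1.png")
ov(load("side"),q,295,108,355,213,7,"pics/ol2.png")
E
```

```text
(no output)
```

View pics/ol1.png

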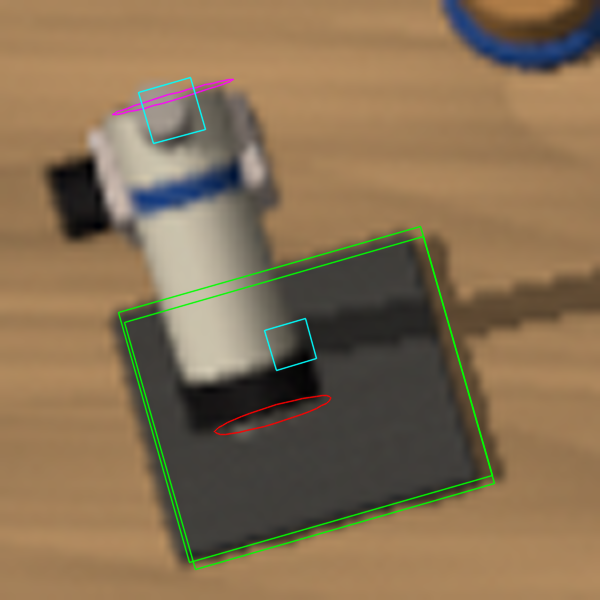

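View pics/ol2.png

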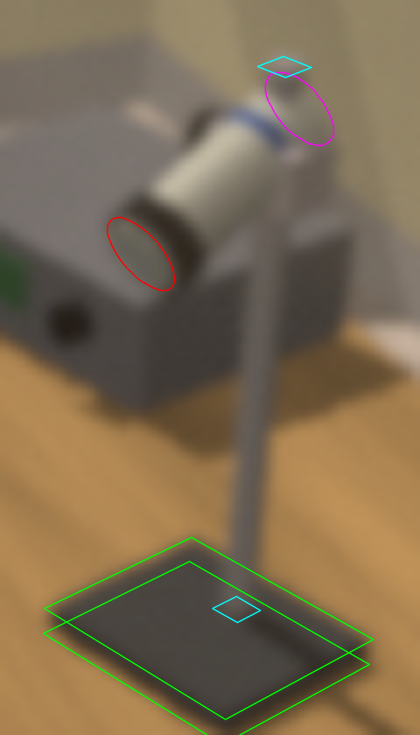

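```bash
cat > goal.py <<'E'
import numpy as np
from scipy.spatial.transform import Rotation as Ro
from workcell import monitor
def goal(lens=(.676,.1665,.2255),ps=.312,off=(.005,0,-.0368)):
    R=(Ro.from_euler('z',ps)*Ro.from_euler('y',-.4)).as_matrix(); f=np.array(lens)-.09*R[:,0]
    return f,R,f-R@np.array(off)
def err(**k):
    s=monitor.read_state(); f,R,t=goal(**k); Rt=np.stack([R[:,1],R[:,0],-R[:,2]],1)
    dr=Ro.from_matrix(Rt@s['eef_rot'].T).as_rotvec()
    print("t",s['time_s'],"shift/200mm",((t-s['tool_pos'])/.2).round(4),"turn/2pi",(dr/2/np.pi).round(5),"mm",((t-s['tool_pos'])*1e3).round(1),"deg",np.degrees(dr).round(2))
if __name__=="__main__": err()
E
python3 goal.py
```

```text
t 18.45 shift/200mm [-0.1825  1.4248 -0.0144] turn/2pi [ 0.00806 -0.06348  0.05752] mm [-36.5 285.   -2.9] deg [  2.9  -22.85  20.71]
```

```bash
python3 -m jog '[[-0.05,0.03,0.02,0.0007,-0.0053,0.0048,-1],[-0.05,0.1,0,0.0007,-0.0053,0.0048,-1],[-0.04,0.12,0,0.0007,-0.0053,0.0048,-1],[-0.03,0.12,0,0.0007,-0.0053,0.0048,-1],[-0.03,0.12,0,0.0007,-0.0053,0.0048,-1],[-0.03,0.12,0,0.0007,-0.0053,0.0048,-1],[-0.03,0.12,0,0.0007,-0.0053,0.0048,-1],[-0.03,0.12,0,0.0007,-0.0053,0.0048,-1],[-0.03,0.12,0,0.0007,-0.0053,0.0048,-1],[-0.03,0.12,0,0.0007,-0.0053,0.0048,-1],[0,0.12,0,0.0007,-0.0053,0.0048,-1],[0,0.1,0,0.0007,-0.0053,0.0048,-1],[0,0,0,0,0,0,-1]]'; python3 goal.py
```

```text
time_s: 19.75
tool_pos: [0.5232, 0.1226, 0.1964]
eef_rot: [[-0.321, 0.884, 0.339], [0.947, 0.294, 0.13], [0.015, 0.362, -0.932]]
force: [-0.7, -0.9, -1.2]
width: 0.149
t 19.75 shift/200mm [0.2796 0.0634 0.1298] turn/2pi [-0.00085 -0.00516 -0.00246] mm [55.9 12.7 26. ] deg [-0.3  -1.86 -0.89]
```

```bash
python3 -m jog '[[0.06,0.015,0.05,0,-0.003,-0.0015,-1],[0.06,0.015,0.03,0,-0.002,-0.001,-1],[0.06,0.015,0.03,0,0,0,-1],[0.05,0.01,0.02,0,0,0,-1],[0.02,0,0,0,0,0,-1],[0,0,0,0,0,0,-1]]'; python3 goal.py
```

```text
time_s: 20.35
tool_pos: [0.5789, 0.131, 0.2224]
eef_rot: [[-0.299, 0.879, 0.371], [0.954, 0.274, 0.119], [0.003, 0.39, -0.921]]
force: [1.3, -0.0, -1.4]
width: 0.142
t 20.35 shift/200mm [0.0011 0.0213 0.0001] turn/2pi [-0.00054 -0.00014  0.00136] mm [0.2 4.3 0. ] deg [-0.19 -0.05  0.49]
```

```bash
python3 -m jog '[[0,0.021,0,-0.0005,0,0.0014,-1],[0,0,0,0,0,0,-1]]'; python3 goal.py;python3 - <<'E'
from ov import *
import ovl
from workcell import monitor, optics
s=monitor.read_state();print(s['tool_pos'],s['joint_velocities'].round(2))
for n in ("side","top"):
    p,d=optics.read_camera(n); np.savez(f"{n}8.npz",p=p,d=d,**optics.camera_model(n))
np.savez("st8.npz",tcp=s['tool_pos'],R=s['eef_rot'])
m=load("side","8"); overlay(m,s['tool_pos'],s['eef_rot'],(-.001,0,-.0668),255,105,335,185,9,"pics/f1.png"); crop(m['p'],255,105,335,185,9,"pics/f1r.png")
m=load("top","8"); overlay(m,s['tool_pos'],s['eef_rot'],(-.001,0,-.0668),185,85,265,165,9,"pics/f2.png")
E
```

```text
time_s: 20.55
tool_pos: [0.5791, 0.1347, 0.222]
eef_rot: [[-0.306, 0.877, 0.369], [0.952, 0.282, 0.119], [0.0, 0.388, -0.922]]
force: [-0.4, -0.3, -1.0]
width: 0.144
t 20.55 shift/200mm [-0.0002  0.0028  0.002 ] turn/2pi [ 2.0e-05 -2.4e-04  1.1e-04] mm [-0.   0.6  0.4] deg [ 0.01 -0.09  0.04]
[0.57912408 0.13468237 0.22200494] [-0.58  0.08 -0.23  0.12 -0.49  0.03]
```

View pics/f1.png

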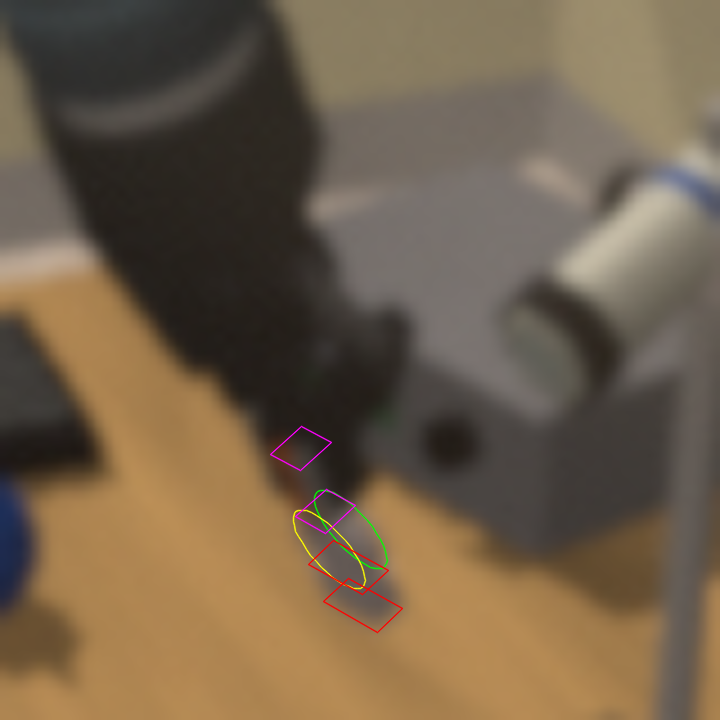

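View pics/f1r.png

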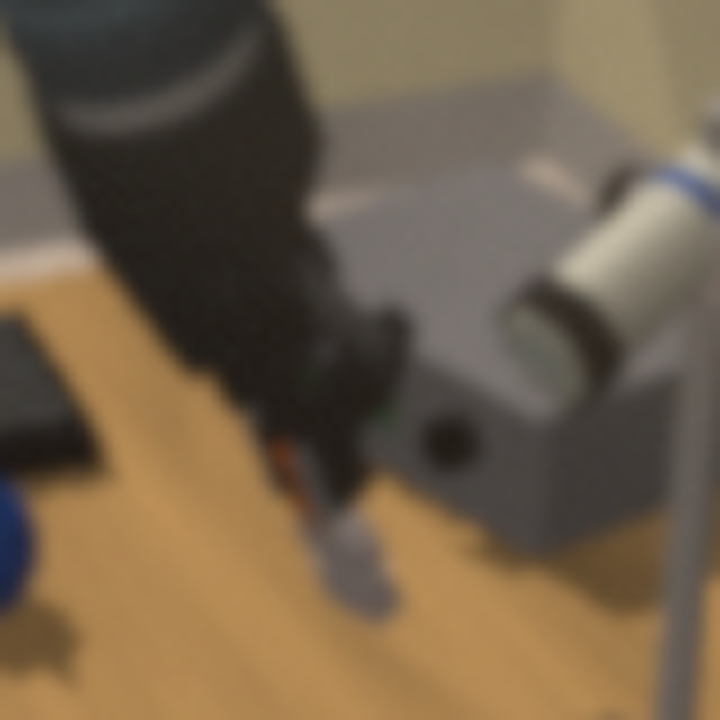

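View pics/f2.png

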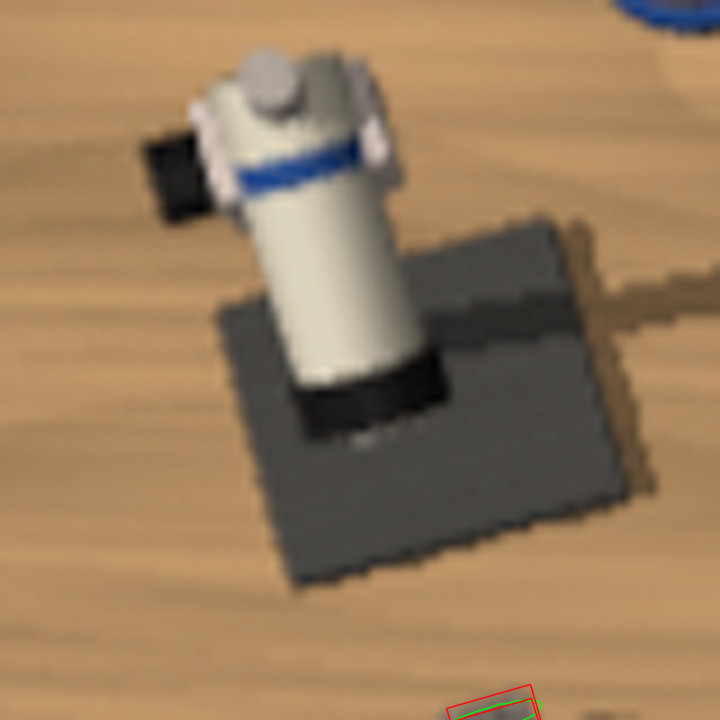

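Run:
```python
from ov import *
st=np.load("st8.npz")
m=load("side","8"); overlay(m,st['tcp'],st['R'],(-.001,0,-.0668),275,145,311,181,18,"pics/g1.png"); crop(m['p'],275,145,311,181,18,"pics/g1r.png")
m=load("top","8"); overlay(m,st['tcp'],st['R'],(-.001,0,-.0668),215,145,265,185,14,"pics/g2.png")
```

```text
(no output)
```

View pics/g1.png

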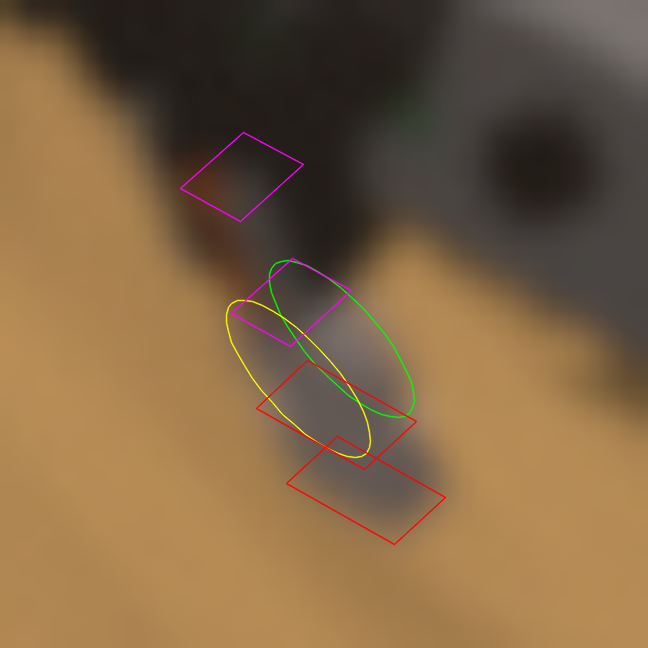

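View pics/g1r.png

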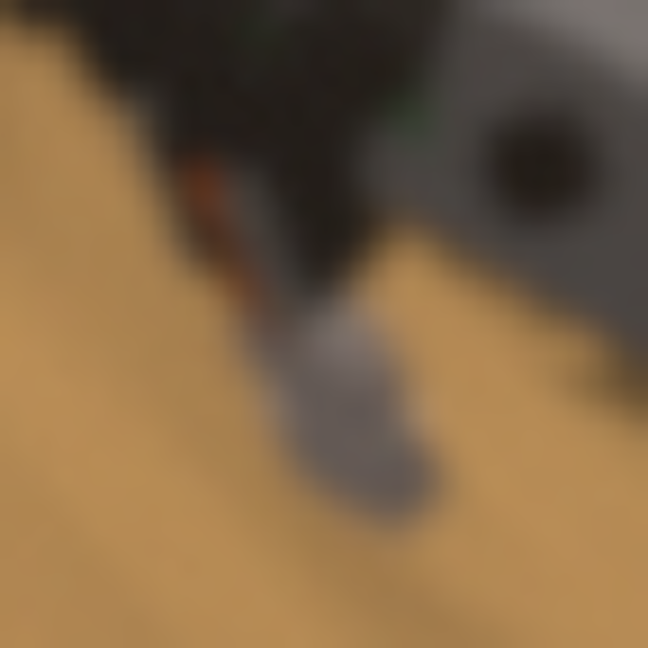

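View pics/g2.png

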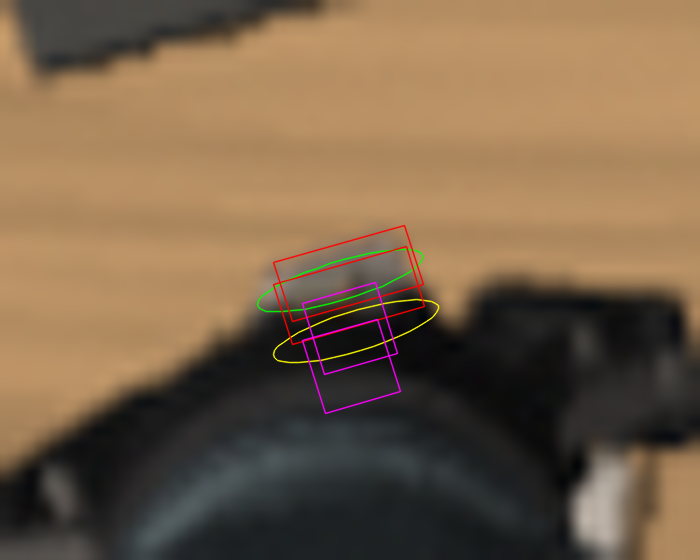

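Run:
```python
from h import *
from scipy.optimize import least_squares
T=load("top","8");S=load("side","8")
for tu,su in (((226.56,130.2),(315.2,144.6)),((226.56,130.6),(315.2,144.2)),((227.0,130.6),(315.0,144.4))):
    f=lambda X: np.r_[np.array(pr(T,X))-tu,np.array(pr(S,X))-su]
    r=least_squares(f,[.676,.166,.225]); print(r.x.round(4),r.fun.round(2))
```

```text
[0.6797 0.1709 0.2198] [ 0.08 -0.16 -0.21  0.02]
[0.6787 0.1705 0.2214] [ 0.15 -0.32 -0.41  0.04]
[0.6784 0.1696 0.2213] [ 0.07 -0.15 -0.19  0.02]
```

Run:
```python
from ovl import *
q=[.7345,.188,.312,.2215]
ov(load("top","8"),q,195,80,270,155,8,"pics/ol3.png")
ov(load("side","8"),q,295,108,355,213,7,"pics/ol4.png")
```

```text
(no output)
```

View pics/ol3.png

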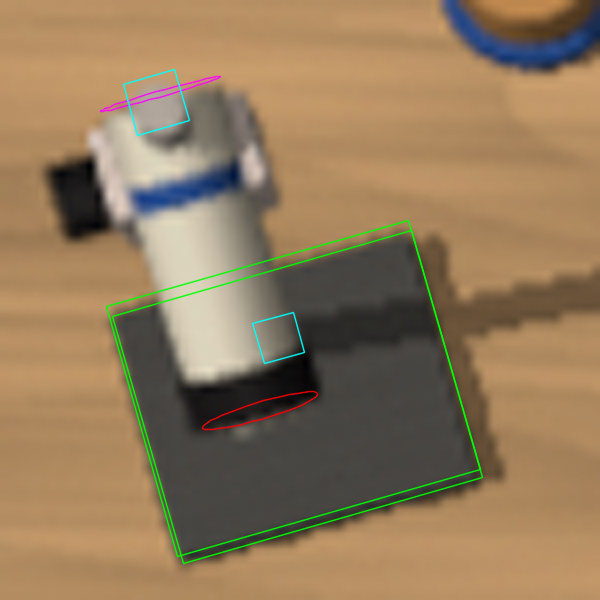

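View pics/ol4.png

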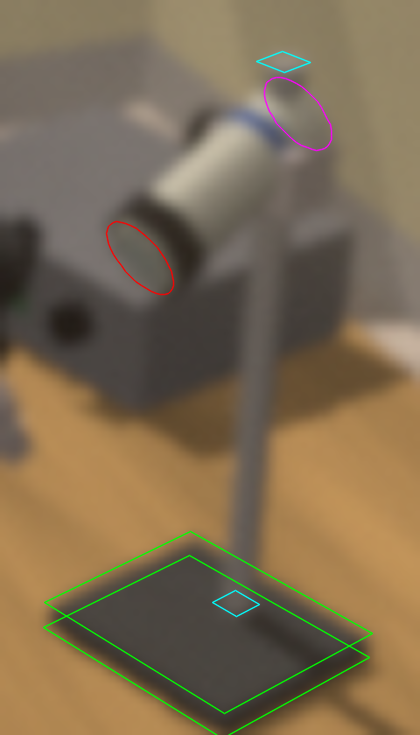

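```bash
sed -i 's/lens=(.676,.1665,.2255)/lens=(.6765,.1685,.223)/' goal.py; python3 -m jog '[[0,0,0,0,0,0,-1]]'; python3 goal.py
```

```text
time_s: 20.75
tool_pos: [0.5785, 0.1345, 0.2218]
eef_rot: [[-0.306, 0.878, 0.369], [0.952, 0.282, 0.119], [0.0, 0.387, -0.922]]
force: [-0.6, -1.2, -0.5]
width: 0.148
t 20.75 shift/200mm [ 0.0057  0.0136 -0.0093] turn/2pi [ 6.0e-05 -3.3e-04  1.3e-04] mm [ 1.1  2.7 -1.9] deg [ 0.02 -0.12  0.05]
```

```bash
python3 -m jog '[[0.006,0.014,-0.009,0,-0.0003,0,-1]]'; python3 -m jog '[[0,0,0,0,0,0,-1],[0,0,0,0,0,0,-1]]'; python3 goal.py; python3 -m jog '[[0,0,0,0,0,0,-1],[0,0,0,0,0,0,-1]]'|tail -1; python3 goal.py
```

```text
time_s: 20.85
tool_pos: [0.5795, 0.1372, 0.2201]
eef_rot: [[-0.306, 0.877, 0.371], [0.952, 0.282, 0.119], [-0.0, 0.389, -0.921]]
force: [0.3, -0.1, -0.3]
width: 0.146
time_s: 21.05
tool_pos: [0.579, 0.1375, 0.2195]
eef_rot: [[-0.306, 0.877, 0.37], [0.952, 0.282, 0.119], [-0.0, 0.389, -0.921]]
force: [0.5, 0.2, -0.9]
width: 0.15
t 21.05 shift/200mm [ 0.0028 -0.0015  0.0019] turn/2pi [ 8.0e-05 -1.0e-04  1.3e-04] mm [ 0.6 -0.3  0.4] deg [ 0.03 -0.04  0.05]
width: 0.142
t 21.25 shift/200mm [ 0.0036 -0.0019  0.0021] turn/2pi [ 8.0e-05 -1.3e-04  1.0e-04] mm [ 0.7 -0.4  0.4] deg [ 0.03 -0.05  0.04]
```

Settled. Final correction and check of the whole scene.

```bash
python3 -m jog '[[0.004,-0.002,0.002,0,0,0,-1]]'|head -2
python3 - <<'E'
from h import *
from workcell import monitor, optics
for n in ("side","top"):
    p,d=optics.read_camera(n); cv2.imwrite(f"pics/{n}9.png",p[:,:,::-1]); np.savez(f"{n}9.npz",p=p,d=d,**optics.camera_model(n))
s=monitor.read_state(); print(s['joint_velocities'].round(2))
E
python3 goal.py
```

```text
time_s: 21.35
tool_pos: [0.5796, 0.1372, 0.2198]
[ 0.05  0.06 -0.11 -0.04  0.01  0.11]
t 21.45 shift/200mm [-0.0014  0.0003 -0.0007] turn/2pi [ 7.0e-05 -7.0e-05  1.1e-04] mm [-0.3  0.1 -0.1] deg [ 0.03 -0.03  0.04]
```

View pics/side9.png

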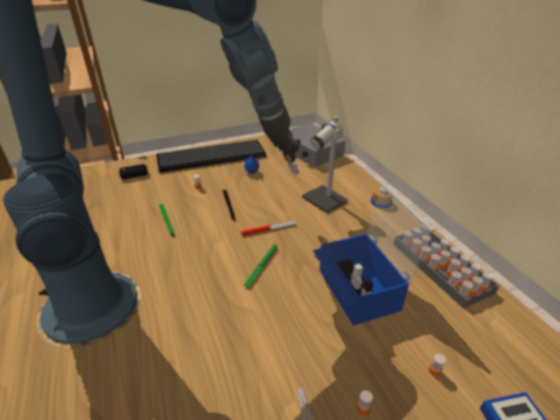

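View pics/top9.png

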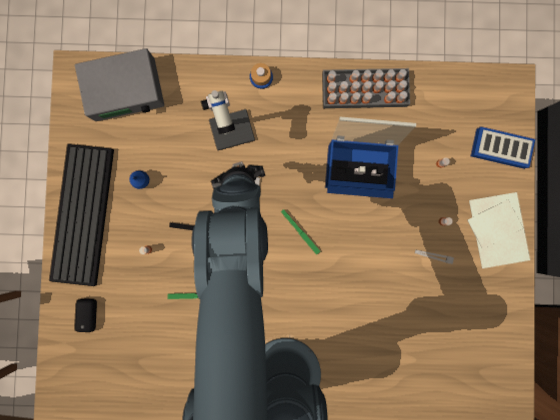

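The side view shows the holder in front of the lens at (292,165), the spatula flat at (268,229), and the white and black holders still in the case. In the top view the lid strip is at (378,122), so the lid is still open. Handing in.

```bash
python3 -c "
from workcell import order
print(order.job_done())"
```

```text
the job is handed in; nothing more can be done
None
```

The job was handed in at about 21.5 s, with the holder with the orange stem still gripped in front of the inspection camera.

- **Spatula and lid:** I gripped the red-handled spatula, slid its blade under the front lip, and swung the lid to about 1.69 rad, worked out from the arm's position. I then laid the spatula down near where it started. The first grip was too shallow, so I set the spatula down and gripped it again before prising.
- **Holder:** I lifted it straight out by its stem and turned it to face the lens with the stem end up.

**Last checks:**
- The arm stood within 0.3 mm and 0.05° of my computed goal and was nearly still.
- The last pictures show the lid open and the spatula flat on the desk, clear of the case. The other two holders were still in their slots, and nothing else appeared to have moved.

**Where the checks disagreed:**
- **Lens position:** the two cameras put the lens a few mm apart, so I used a compromise. The face could be about 2 to 4 mm off the ideal point.
- **Holder in the grip:** I took the holder to sit 1 mm off the grip centre in x, and pictures could confirm its place only to within about a pixel (2 to 3 mm).
- **Force:** laying the spatula down gave a brief 30 N reading at the wrist, within the limits.

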